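Turn the drying printed covers and cull the broken ones

ROBOT

A 7-joint arm with a two-finger parallel gripper is mounted at the origin on the work surface. World frame = base frame: x ahead of the robot, y to its left, z up, the work surface at z = 0. Lengths are in mm, angles in rad, forces in N, time in s.
With the tool pointing down it reaches from about 400 to 875 mm from the base axis. Payload 4.4 kg.
Tool frame: the origin (TCP) lies at the very end of the fingers, on their centre line; the grasp point (between the pads) lies 19 mm behind it (ctrl.grasp_offset is the distance from the TCP to the grasp point, in mm); z points along the fingers, y is the line along which they close (so a half turn about z gives the same grasp; the last joint's range is limited). The gripper opens to 85 mm and grips with 20 to 120 N. Pads are 22 mm wide; open, the fingers measure 114 mm over their backs; the gripper's body (76 mm by 85 mm) begins 54 mm behind the grasp point. The pads swing forward as they close: fully open they stand 13 mm farther back than shut.
Start: joints at [1.056, 0.628, 0.038, 1.517, -0.027, 0.996, -0.02], TCP at [282.054, -585.631, 210.313] pointing down, gripper open.
Joint ranges: [-3.06, 3.06], [-0.37, 2.12], [-1.25, 1.32], [0.18, 2.47], [-1.1, 4.24], [0.23, 1.98], [-2.94, 2.94]. Speed limits (rad/s): [2.57, 2.57, 3.14, 3.14, 3.14, 3.14, 3.14].

INTERFACE

Orientations are given as [roll, pitch, yaw] about the fixed x, y, z axes, in that order (R = Rz(yaw) Ry(pitch) Rx(roll)).
In Python, from cell import status, cams, ctrl gives the robot as it stands.
- The arm moves only by the tool move_arm, never from a script. Its argument "plan" is a list of rows, each a list of 3 entries, a list of its own where there are three numbers: the shift along the world's x, y, z in mm, then the turn, a rotation vector about the world's x, y, z in degrees, then the opening, from 0 (shut) to 1 (fully open). In form: [[[x, y, z], [wx, wy, wz], gripper], ...]. A call has 1 to 10 rows; each row shifts and turns the commanded pose from where the row before left it; what a row does not reach is not made up. A row lasts 1/8 s, in which the tool goes at most 62.5 mm and 10.7 degrees, less where a joint would pass 70% of its speed; a pose out of reach is approached as far as the arm can. A call with a gripper value outside its range is refused whole. The fingers move at their own pace and stop on an object; the grip force is fixed at half the most. Time passes only in rows, so rows that do not move let the fingers close. It gives the time, the measured TCP pose, the force, the opening and the grip force at its end, in the units of the state.
- status.read_state(): the state, without advancing time (a new reading comes with each control period).
- cams.get_image(name): name is "scene" or "top"; returns the picture (480x640x3 uint8, blue, green, red); there is no depth.
- cams.camera_params(name): a dict with "K" (3x3 intrinsics, pixels), "k1" (the pictures are not rectified: a ray, as slopes to the right and down, at radius r is drawn at 1 + k1 r^2 times it, then the intrinsics apply), "pose" (4x4, takes a point from camera to world coordinates). Camera axes: x right, y down, z forward; pixel columns grow to the right and rows downward; lengths in mm; the calibration is good to about 2 mm. A picture is of the moment at which its call begins. camera_params takes no time and is no camera call.
- ctrl.finish_job(): hands the job in; it is judged then, once.
The state is a dict: "clock": time; "qpos": joint angles; "qd": joint speeds; "tau": joint torques, N m; "eef_pos": TCP position; "tool_rot": TCP orientation; "force": force on the tool from outside, world axes, zero at the start; "torque": the same for the moment, N m; "width": finger opening in mm; "gripper_force": force on a finger pad.
Only numpy, scipy, OpenCV 4.12 (cv2) and the standard library are available. Lean on these libraries where they do the work, as an engineer would, in place of code of your own. Each camera call takes 0.05 s, during which the arm holds its last target. There are 200 camera calls.

TASK

On the rubber drying mat lie 3D-printed vent covers, feet down. Put the broken ones (a corner or an end missing) into the scrap tub, and turn every whole cover over with a flick of the turner so that it lies flat on the mat, feet up; the whole ones are still warm and soft, so touch them with the turner only, never with the fingers. Then lay the turner back on its rest as it was. When all that is done, throw the blower's switch lever fully away from you; leave everything else on the bench where it stands.

Things in the scene. Friction and masses are not known exactly. Their poses are not given: they have to be found in the camera images.
- cover1: whole printed cover, present in some starts only (None when absent): white plate 90 x 62 x 6 mm with four round feet (10 mm across, 12 mm long) under its corners, foot centres 36 mm and 23 mm from the middle, so that the plate's underside stands 12 mm above the mat. Origin: middle of the plate; x along the 90 mm, y along the 62 mm, z out of the smooth face, away from the feet (starts up: feet down). 50 to 80 g. Warm and soft: never to be touched by the fingers
- cover2: whole printed cover, present in some starts only (None when absent): white plate 90 x 62 x 6 mm with four round feet (10 mm across, 12 mm long) under its corners, foot centres 36 mm and 23 mm from the middle, so that the plate's underside stands 12 mm above the mat. Origin: middle of the plate; x along the 90 mm, y along the 62 mm, z out of the smooth face, away from the feet (starts up: feet down). 50 to 80 g. Warm and soft: never to be touched by the fingers
- cover3: whole printed cover, present in some starts only (None when absent): white plate 90 x 62 x 6 mm with four round feet (10 mm across, 12 mm long) under its corners, foot centres 36 mm and 23 mm from the middle, so that the plate's underside stands 12 mm above the mat. Origin: middle of the plate; x along the 90 mm, y along the 62 mm, z out of the smooth face, away from the feet (starts up: feet down). 50 to 80 g. Warm and soft: never to be touched by the fingers
- cover4: whole printed cover, present in some starts only (None when absent): white plate 90 x 62 x 6 mm with four round feet (10 mm across, 12 mm long) under its corners, foot centres 36 mm and 23 mm from the middle, so that the plate's underside stands 12 mm above the mat. Origin: middle of the plate; x along the 90 mm, y along the 62 mm, z out of the smooth face, away from the feet (starts up: feet down). 50 to 80 g. Warm and soft: never to be touched by the fingers
- broken1: broken cover, present in some starts only (None when absent): as a whole cover, but the corner at +x, +y is gone (36 x 31 mm missing, with its foot), three feet left. Origin: middle of the original 90 x 62 mm outline, half-way through the plate; its full 62 mm width (along y) remains from x = -45 to +9 mm, so grip it across the width around x = -18 mm. 50 g, starts feet down
- broken2: broken cover, present in some starts only (None when absent): one end snapped off, only 56 mm (x) of its length left with a ragged 8 mm stub at +x, 62 mm wide (y), 6 mm plate, four 12 mm feet. Origin: middle of the 56 x 62 x 6 mm plate. 40 g, starts feet down
- mat: fixed black rubber mat, 330 (x) x 740 (y) x 3 mm, grippy, axes along the world's. Origin: middle of its underside, on the work surface
- turner: loose cranked steel turner (spatula), 215 mm long, 120 to 195 g. Origin: middle of the grip, in the black handle; x from the handle towards the blade, z up from the blade. Handle: level bar 20 mm wide (y), 22 mm high, from x = -85 to +25 mm. Steep neck from x = 15 to 52 mm down to the flat blade, which is 46 mm wide, 2.5 mm thick, from x = 50 to 130 mm, its underside 90 mm below the origin. Starts lying on its rest, fit to be gripped from above across the handle
- turner_tip (a point): middle of the front edge of the turner's blade, at its underside: (130, 0, -90) mm in the turner's frame
- rest_grip (a point): point of the fixed aluminium tool rest where the turner's origin lies when the turner is home, 96 mm above the work surface. The axes are those of the turner at home. The rest: base plate 260 x 90 x 6 mm under the blade, from x = -110 to +150 mm of this point, and a post at x = -65 mm with a notch 32 mm wide and 13 mm deep that carries the end of the handle (notch floor 11 mm below this point)
- tub: fixed grey open scrap tub, 160 (x) x 150 (y) x 55 mm outside, walls and floor 5 mm. Origin: middle of its underside. Tub and tool rest stand one on each side of the mat; which is on which side varies
- blower: fixed grey drying blower on a far corner of the mat (left or right), 85 x 85 x 40 mm, with a switch block 70 (x) x 50 (y) x 25 mm on top. Origin: middle of its underside; the lever pivots about an axis along y, 62 mm above the origin
- switch (a joint): blower's switch lever: 0 rad = off, leaning to the blower's -x (towards the robot); 1.0 rad = fully on, leaning to +x (away from the robot). It may start at up to 0.15 rad. It stays where it is left and takes about 1 N
- switch_tip (a point): centre of the ball (26 mm across) at the end of the switch lever, 60 mm from its pivot; it moves with the lever and stands about 115 mm above the mat at both ends of its swing
- jar: bystander: small jar 40 mm across, 50 mm high; origin under its middle
- tin: bystander: tin 54 mm across, 70 mm high; origin under its middle
- screwdriver: bystander: screwdriver lying near the robot, about 20 cm long; origin under its middle
- wrench: bystander: wrench lying beyond the mat; origin under its middle
Things that resemble listed ones, but are neither listed nor needed, are in the scene too. Leave any blue, red or turquoise look-alike of the broken1 alone.

How it is judged (in metres and radians):
On the way, in this order (a step that is already met when the one before it is completed fails the run):
1. broken covers in the tub, whole covers turned, turner back on its rest, blower still off (angle between each of cover1, cover2, cover3, cover4's own z axis and vertical above 3 rad and x of cover1 in the frame of mat between -0.165 and 0.165 m and y of cover1 in the frame of mat between -0.37 and 0.37 m and z of each of cover1, cover2, cover3, cover4 in the frame of mat below 0.012 m and x of cover2 in the frame of mat between -0.165 and 0.165 m and y of cover2 in the frame of mat between -0.37 and 0.37 m and x of cover3 in the frame of mat between -0.165 and 0.165 m and y of cover3 in the frame of mat between -0.37 and 0.37 m and x of cover4 in the frame of mat between -0.165 and 0.165 m and y of cover4 in the frame of mat between -0.37 and 0.37 m and x of broken1 in the frame of tub between -0.075 and 0.075 m and y of broken1 in the frame of tub between -0.07 and 0.07 m and z of each of broken1, broken2 in the frame of tub below 0.07 m and x of broken2 in the frame of tub between -0.075 and 0.075 m and y of broken2 in the frame of tub between -0.07 and 0.07 m and x of turner in the frame of rest_grip between -0.03 and 0.03 m and y of turner in the frame of rest_grip between -0.015 and 0.015 m and z of turner in the frame of rest_grip between -0.008 and 0.008 m and x of turner_tip in the frame of rest_grip above 0.09 m and value of joint switch below 0.3 rad), for 0.2 s.
2. the blower is switched on (value of joint switch above 0.85 rad), for 0.2 s.
At the end, for the whole second after the job is handed in: Whole covers: on the mat (middle within its edges), flat within 8 degrees, feet up, not stacked. Broken covers: inside the tub. Turner: on its rest, origin within 30 mm along, 15 mm across and 8 mm in height of home, blade to the same end. Switch lever above 0.85 rad (angle between each of cover1, cover2, cover3, cover4's own z axis and vertical above 3 rad and x of cover1 in the frame of mat between -0.165 and 0.165 m and y of cover1 in the frame of mat between -0.37 and 0.37 m and z of each of cover1, cover2, cover3, cover4 in the frame of mat below 0.012 m and x of cover2 in the frame of mat between -0.165 and 0.165 m and y of cover2 in the frame of mat between -0.37 and 0.37 m and x of cover3 in the frame of mat between -0.165 and 0.165 m and y of cover3 in the frame of mat between -0.37 and 0.37 m and x of cover4 in the frame of mat between -0.165 and 0.165 m and y of cover4 in the frame of mat between -0.37 and 0.37 m and x of broken1 in the frame of tub between -0.075 and 0.075 m and y of broken1 in the frame of tub between -0.07 and 0.07 m and z of each of broken1, broken2 in the frame of tub below 0.07 m and x of broken2 in the frame of tub between -0.075 and 0.075 m and y of broken2 in the frame of tub between -0.07 and 0.07 m and x of turner in the frame of rest_grip between -0.03 and 0.03 m and y of turner in the frame of rest_grip between -0.015 and 0.015 m and z of turner in the frame of rest_grip between -0.008 and 0.008 m and x of turner_tip in the frame of rest_grip above 0.09 m and value of joint switch above 0.85 rad); the robot touches nothing.
It fails at once if the fingers touch a whole cover (contact force between the fingers and cover1 above 0.5 N or contact force between the fingers and cover2 above 0.5 N or contact force between the fingers and cover3 above 0.5 N or contact force between the fingers and cover4 above 0.5 N).
It fails at once if a bystander is shoved more than 40 mm (distance of any of jar, tin, screwdriver, wrench from where it was at the start of the episode above 0.04 m).
Of cover1, cover2, cover3, cover4 only 3 to 4 are there at a start; the rules pass over those that are not, and their reading is None.
Of broken1, broken2 only 1 to 2 are there at a start; the rules pass over those that are not, and their reading is None.
At some moment in a run one of cover1, cover2, cover3, cover4, broken1, broken2 may be knocked a few centimetres aside while the robot is not near it.
It also fails if it takes over 210 s, if anything falls off the work surface, if the arm or the gripper's body presses on something with over 40 N, if the wrist force passes 120 N, or if a joint passes its speed limit or range.

## Working session

There is one attempt and no reset: what is moved stays moved. The work goes in short steps, Python scripts to look and compute and a tool call to move; the robot and the scene stay as the last step left them, time stands still between calls to the robot, and variables do not carry over. Pictures are saved under pics/ and viewed, at most 14 in all, crops included, and the job is handed in when it is done.

Besides the shell and the picture viewer there is one more tool, called after "Emit:" by a JSON object that holds its "name" and its "arguments", one argument or row to a line. move_arm: Moves the arm, as the interface text tells. Its arguments: {"type":"object","properties":{"plan":{"type":"array","items":{"type":"array"}}},"required":["plan"]}

```bash
mkdir -p pics; ls; python3 - <<'E'
from cell import status,cams,ctrl
import cv2
print(status.read_state()); print(ctrl.grasp_offset)
for n in("scene","top"):
    cv2.imwrite(f"pics/{n}0.png",cams.get_image(n)); print(cams.camera_params(n))
E
```

```text
pics
{'clock': 0.0, 'qpos': array([ 1.05623829,  0.62940064,  0.03844255,  1.51841505, -0.02695972,
        0.99627743, -0.01999577]), 'qd': array([-0.00091768, -0.00022136,  0.00011909, -0.00125655, -0.00090818,
        0.00109858, -0.00173068]), 'tau': array([-3.72761815e-05, -5.63401294e+01,  1.22604132e+00, -1.93448782e+01,
        1.09991734e-02,  1.02198686e-02, -7.40268433e-06]), 'eef_pos': array([ 281.71303043, -585.01231353,  209.33878062]), 'tool_rot': array([-3.13961120e+00,  6.40541331e-05,  4.48782699e-01]), 'force': array([0.09774867, 0.1603052 , 0.14288213]), 'torque': array([-0.05450787,  0.03785563, -0.02000128]), 'gripper_force': 0.0, 'width': 85.38155988100266}
18.700000000000003
{'K': array([[545.14523226,   0.        , 321.55694146],
       [  0.        , 545.14523226, 243.07791513],
       [  0.        ,   0.        ,   1.        ]]), 'k1': -0.08821063671094435, 'pose': array([[-3.97427004e-01,  5.78022631e-01, -7.12700227e-01,
         1.42688370e+03],
       [ 9.17562713e-01,  2.59988849e-01, -3.00806360e-01,
         3.57762970e+02],
       [ 1.14212283e-02, -7.73495725e-01, -6.33698603e-01,
         8.79245500e+02],
       [ 0.00000000e+00,  0.00000000e+00,  0.00000000e+00,
         1.00000000e+00]])}
{'K': array([[541.46570761,   0.        , 325.99396577],
       [  0.        , 541.46570761, 245.26346337],
       [  0.        ,   0.        ,   1.        ]]), 'k1': -0.07056144241132975, 'pose': array([[ 2.73678835e-02, -9.83051006e-01,  1.81278013e-01,
         2.59567086e+02],
       [-9.99624830e-01, -2.67155041e-02,  6.03996420e-03,
         3.03751798e+00],
       [-1.09465939e-03, -1.81375304e-01, -9.83413342e-01,
         1.57755336e+03],
       [ 0.00000000e+00,  0.00000000e+00,  0.00000000e+00,
         1.00000000e+00]])}
```

View pics/top0.png

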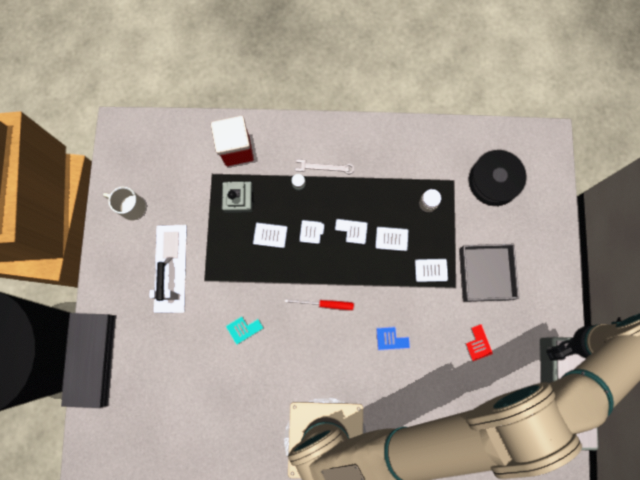

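View pics/scene0.png

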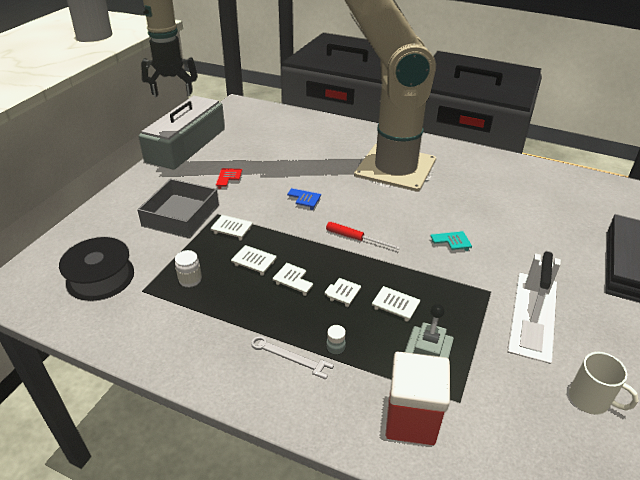

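The top view shows three whole covers at (270,235), (392,238) and (431,270). Broken2, the short one with a stub, is at (312,232), and broken1, with a corner gone, is at (351,231). The tub is at (488,272), the blower at (236,195), and the turner rest at (170,268) with the blade pointing to +x. The blue, red and turquoise pieces are look-alikes to leave alone.

```bash
cat > h.py <<'E'
from cell import status,cams,ctrl
import cv2, numpy as np
from scipy.spatial.transform import Rotation as R
def ray(n,uv):
    p=cams.camera_params(n);uv=np.atleast_2d(np.float64(uv)).reshape(-1,1,2)
    s=cv2.undistortPoints(uv,p["K"],np.array([p["k1"],0,0,0.])).reshape(-1,2)
    T=p["pose"];d=np.c_[s,np.ones(len(s))]@T[:3,:3].T
    return T[:3,3],d
def onz(n,uv,z):
    o,d=ray(n,uv);return (o+d*((z-o[2])/d[:,2])[:,None])
def proj(n,P):
    p=cams.camera_params(n);T=np.linalg.inv(p["pose"])
    return cv2.projectPoints(np.float64(P).reshape(-1,1,3),cv2.Rodrigues(T[:3,:3])[0],T[:3,3],p["K"],np.array([p["k1"],0,0,0.]))[0].reshape(-1,2)
def tri(a,b):
    o1,d1=ray("top",a);o2,d2=ray("scene",b);d1=d1[0]/np.linalg.norm(d1);d2=d2[0]/np.linalg.norm(d2)
    t=np.linalg.lstsq(np.c_[d1,-d2],o2-o1,rcond=None)[0]
    p,q=o1+t[0]*d1,o2+t[1]*d2;return (p+q)/2,np.linalg.norm(p-q)
def whites(im,z=21,n="top",thr=185):
    m=(im.min(2)>thr).astype(np.uint8)
    m=cv2.morphologyEx(m,cv2.MORPH_CLOSE,np.ones((5,5)))
    out=[]
    for c in cv2.findContours(m,cv2.RETR_EXTERNAL,cv2.CHAIN_APPROX_NONE)[0]:
        a=cv2.contourArea(c)
        if a<100 or a>2500: continue
        w=onz(n,c.reshape(-1,2),z)[:,:2].astype(np.float32)
        (cx,cy),(l,s),an=cv2.minAreaRect(w)
        if l<s: l,s,an=s,l,an+90
        A=cv2.contourArea(w)
        if 300<cx<760 and abs(cy)<520: out.append((round(cx),round(cy),round(float(l)),round(float(s)),round((an+90)%180-90),round(A/(l*s),2),cv2.boundingRect(c)))
    return out
E
python3 - <<'E'
from h import *
im=cams.get_image("top")
for z in whites(im):print(z)
cv2.imwrite("pics/z1.png",cv2.resize(im[165:320,145:345],None,fx=4,fy=3.8,interpolation=cv2.INTER_CUBIC))
cv2.imwrite("pics/z2.png",cv2.resize(im[165:320,290:530],None,fx=3.3,fy=3.3,interpolation=cv2.INTER_CUBIC))
E
```

```text
(482, -295, 89, 59, -89, 0.97, (416, 260, 31, 21))
(572, -179, 90, 62, 87, 0.92, (376, 228, 32, 22))
(573, 179, 90, 62, 84, 0.93, (254, 223, 33, 24))
(586, 56, 64, 62, 85, 0.86, (300, 221, 24, 22))
(591, -58, 90, 61, 84, 0.73, (336, 220, 31, 23))
(698, -298, 51, 49, -88, 0.76, (423, 190, 18, 17))
```

View pics/z1.png

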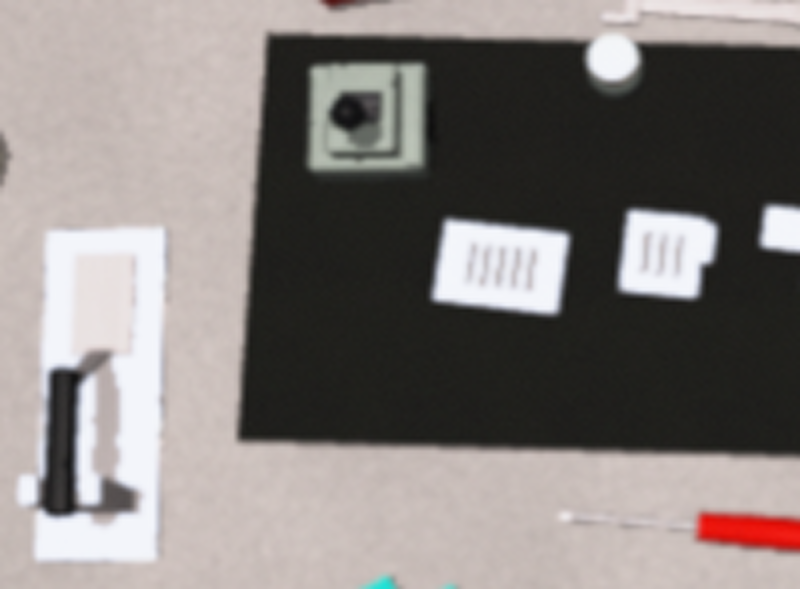

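View pics/z2.png

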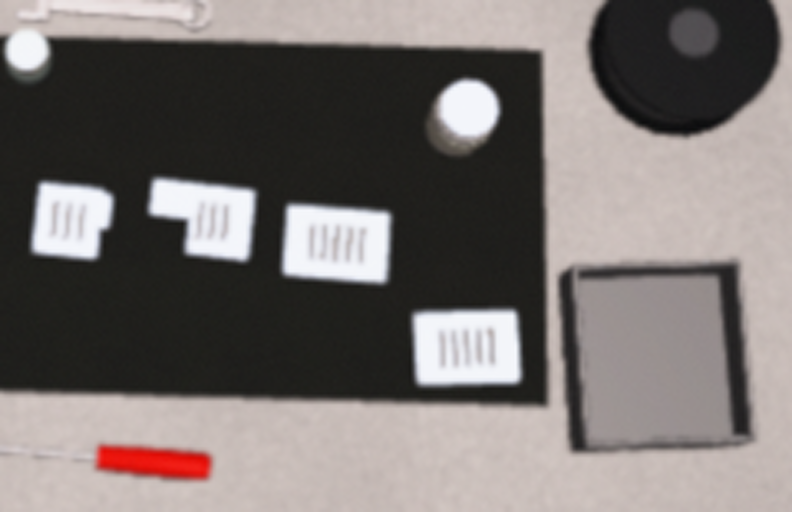

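```bash
cat > kin.py <<'E'
import numpy as np
from scipy.spatial.transform import Rotation as R
from scipy.optimize import least_squares
pi=np.pi
L=[((0,0,156.43),pi),((0,5.375,-128.38),pi/2),((0,-210.38,-6.375),-pi/2),((0,6.375,-210.38),pi/2),((0,-208.43,-6.375),-pi/2),((0,.175,-105.93),pi/2),((0,-105.93,-.175),-pi/2)]
lo=np.array([-3.06,-.37,-1.25,.18,-1.1,.23,-2.94]);hi=np.array([3.06,2.12,1.32,2.47,4.24,1.98,2.94])
def fk(q,tool=61.525+163):
    p=np.zeros(3);A=np.eye(3)
    for (t,r),a in zip(L,q):
        p=p+A@np.array(t);A=A@R.from_euler('x',r).as_matrix()@R.from_euler('z',a).as_matrix()
    p=p+A@[0,0,-tool];A=A@R.from_euler('x',pi).as_matrix()
    return p,A
def ik(p,A,q0,tool):
    def f(q):
        pp,AA=fk(q,tool);return np.r_[(pp-p)/100,R.from_matrix(AA.T@A).as_rotvec()*2,.01*(q-q0)]
    s=least_squares(f,np.clip(q0,lo+.01,hi-.01),bounds=(lo,hi));e=f(s.x)
    return s.x,np.linalg.norm(e[:3])*100,np.degrees(np.linalg.norm(e[3:6])/2)
E
python3 - <<'E'
from h import *; from kin import *
s=status.read_state();p,A=fk(s["qpos"]);print(p,R.from_matrix(A).as_euler('xyz'),s["eef_pos"],s["tool_rot"])
im=cams.get_image("top"); g=im.astype(int)
def big(m,box,z,lab):
    x0,y0,x1,y1=box;M=np.zeros(m.shape,np.uint8);M[y0:y1,x0:x1]=m[y0:y1,x0:x1]
    c=max(cv2.findContours(M,cv2.RETR_EXTERNAL,cv2.CHAIN_APPROX_NONE)[0],key=cv2.contourArea)
    w=onz("top",c.reshape(-1,2),z)[:,:2].astype(np.float32);r=cv2.minAreaRect(w)
    print(lab,np.round(r[0]),np.round(r[1]),round(r[2],1),"bbox",w.min(0).round(),w.max(0).round())
black=(im.max(2)<60)
big(im.max(2)<70,(198,168,464,295),3,"mat")
big(black,(150,255,167,302),107,"handle")
big(im.min(2)>185,(150,220,190,315),6,"restbase")
big((g[:,:,2]-g[:,:,0])>90,(310,295,360,315),20,"sdriver")
big(black,(225,183,245,207),118,"ball")
print("tub rim corners",onz("top",[(462,247),(515,244),(518,299),(464,302)],55).round())
print("blade",onz("top",[(163.5,231),(178.5,232),(178,257),(163,257)],8).round())
print("blower",onz("top",[(222,181.5),(251.5,182),(222,210),(251,211)],43).round())
E
```

```text
[ 218.93792566 -462.17349666  123.61968979] [-3.14158449e+00 -1.46571474e-03  2.01954686e+00] [ 281.82413581 -585.17789695  209.58496004] [-3.14012694e+00  8.16244203e-06  4.48750542e-01]
mat [599.  -1.] [734. 325.] 90.0 bbox [ 436. -368.] [761. 366.]
handle [419. 466.] [100.  20.] 2.8 bbox [369. 453.] [469. 475.]
restbase [473. 473.] [285. 118.] 4.2 bbox [334. 404.] [614. 539.]
sdriver [374. -21.] [99. 23.] 86.8 bbox [362. -70.] [387.  28.]
ball [665. 278.] [27. 22.] 46.5 bbox [656. 262.] [679. 290.]
tub rim corners [[ 546. -378.   55.]
 [ 559. -533.   55.]
 [ 400. -536.   55.]
 [ 388. -381.   55.]]
blade [[579. 498.   8.]
 [577. 453.   8.]
 [502. 449.   8.]
 [501. 493.   8.]]
blower [[726. 325.  43.]
 [726. 238.  43.]
 [639. 320.  43.]
 [638. 234.  43.]]
```

Emit:
{"name": "move_arm", "arguments": {
  "plan": [
    [[30, 51, -8], [0, 0, 5.8], 1],
    [[30, 51, -8], [0, 0, 5.8], 1],
    [[31, 51, -8], [0, 0, 5.8], 1],
    [[31, 51, -8], [0, 0, 5.8], 1],
    [[31, 51, -8], [0, 0, 5.8], 1],
    [[31, 51, -8], [0, 0, 5.8], 1],
    [[31, 51, -8], [0, 0, 5.8], 1],
    [[31, 51, -8], [0, 0, 5.8], 1],
    [[31, 51, -8], [0, 0, 5.8], 1],
    [[30, 50, -8], [0, 0, 5.8], 1]
  ]
}}

```text
clock: 1.45
eef_pos: [590.0, -75.0, 130.0]
tool_rot: [3.141, 0.0, 1.464]
force: [0.8, 0.3, 0.5]
width: 85.1
gripper_force: 0.0
```

Emit:
{"name": "move_arm", "arguments": {
  "plan": [
    [[0, 0, 0], [0, 0, 0], 1],
    [[0, 0, 0], [0, 0, 0], 1]
  ]
}}

```text
clock: 1.7
eef_pos: [588.5, -77.1, 129.9]
tool_rot: [-3.14, 0.001, 1.461]
force: [0.5, -0.3, -0.6]
width: 85.5
gripper_force: 0.0
```

```bash
python3 -c "
from h import *
print(status.read_state())"
```

```text
{'clock': 1.7, 'qpos': array([ 0.21813728,  0.65143476, -0.21483787,  1.75372096,  0.19028746,
        0.75787611, -0.20273457]), 'qd': array([ 0.02848287, -0.01071582,  0.02034644,  0.00842192, -0.00058386,
       -0.00097371,  0.00010638]), 'tau': array([-1.88697584e+00, -5.31666648e+01, -3.31548639e+00, -1.58093834e+01,
       -1.16799942e-01, -7.57869543e-02,  4.05463072e-05]), 'eef_pos': array([588.53139465, -77.09404978, 129.94252173]), 'tool_rot': array([-3.14048088e+00,  8.28254411e-04,  1.46088212e+00]), 'force': array([ 0.52942615, -0.27141471, -0.55615407]), 'torque': array([-0.05325286,  0.05438945, -0.03690216]), 'gripper_force': 0.0, 'width': 85.47176449476602}
```

Position matches the target (589,-76). Going down to grip broken1, then taking it to the tub.

Emit:
{"name": "move_arm", "arguments": {
  "plan": [
    [[0, 0, -40], [0, 0, 0], 1],
    [[0, 0, -40], [0, 0, 0], 1],
    [[0, 0, -25], [0, 0, 0], 1],
    [[0, 0, -12], [0, 0, 0], 1],
    [[0, 0, -8], [0, 0, 0], 1],
    [[0, 0, 0], [0, 0, 0], 1],
    [[0, 0, 0], [0, 0, 0], 0],
    [[0, 0, 0], [0, 0, 0], 0],
    [[0, 0, 0], [0, 0, 0], 0],
    [[0, 0, 0], [0, 0, 0], 0]
  ]
}}

```text
clock: 2.95
eef_pos: [589.2, -76.6, 5.5]
tool_rot: [3.141, -0.0, 1.461]
force: [0.5, -0.5, 1.0]
width: 12.0
gripper_force: 0.0
```

Emit:
{"name": "move_arm", "arguments": {
  "plan": [
    [[0, 0, 0], [0, 0, 0], 0],
    [[0, 0, 10], [0, 0, 0], 0],
    [[0, 0, 40], [0, 0, 0], 0],
    [[0, 0, 50], [0, 0, 0], 0],
    [[0, 0, 20], [0, 0, 0], 0],
    [[0, 0, 0], [0, 0, 0], 0]
  ]
}}

```text
clock: 3.7
eef_pos: [590.5, -76.8, 127.7]
tool_rot: [3.137, -0.0, 1.461]
force: [0.6, 1.3, -0.2]
width: 0.1
gripper_force: 0.0
```

```bash
python3 - <<'E'
from h import *
im=cams.get_image("scene");cv2.imwrite("pics/s1.png",cv2.resize(im[150:370,130:450],None,fx=2.4,fy=2.4))
for z in whites(cams.get_image("top")):print(z)
E
```

```text
(482, -295, 88, 59, -88, 0.78, (416, 260, 31, 21))
(573, 179, 89, 61, 84, 0.92, (254, 224, 33, 23))
(586, 56, 64, 61, 85, 0.85, (300, 221, 24, 22))
(592, -36, 65, 40, 4, 0.49, (336, 220, 15, 22))
(699, -299, 49, 48, 45, 0.78, (423, 190, 18, 16))
```

View pics/s1.png

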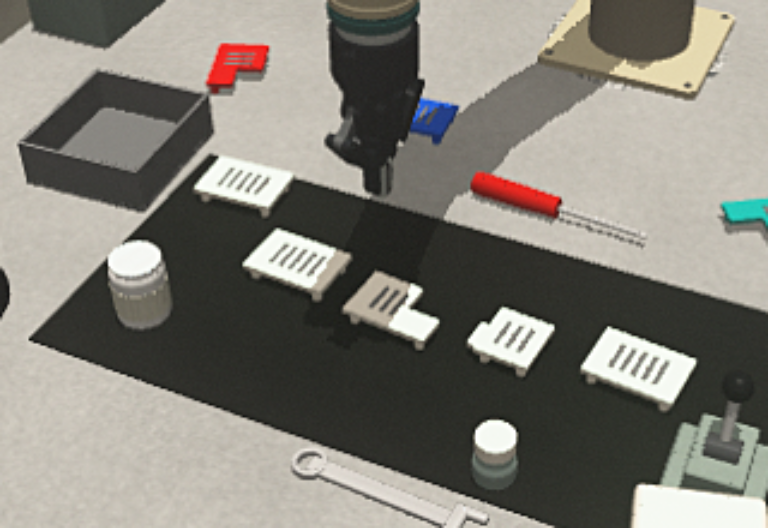

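```bash
python3 - <<'E'
from h import *
print(proj("scene",[[590.5,-76.8,127.7]]),proj("top",[[590.5,-76.8,127.7]]))
# broken1 corners in scene crop -> z=21
c=np.array([(378,272),(345,305),(420,342),(438,322),(395,315)])/2.4+[130,150]
print(onz("scene",c,21).round())
E
```

```text
[[287.62006102 236.23218613]] [[358.95531026 223.31751996]]
[[ 564.  -93.   21.]
 [ 621. -101.   21.]
 [ 637.  -14.   21.]
 [ 605.  -10.   21.]
 [ 613.  -51.   21.]]
```

Emit:
{"name": "move_arm", "arguments": {
  "plan": [
    [[0, 0, 0], [0, 0, 0], 1],
    [[0, 0, -20], [0, 0, 0], 1],
    [[0, 0, -30], [0, 0, 0], 1],
    [[0, 0, -40], [0, 0, 0], 1],
    [[0, 0, -20], [0, 0, 0], 1],
    [[0, 0, -12], [0, 0, 0], 1],
    [[0, 0, -8], [0, 0, 0], 1],
    [[0, 0, 0], [0, 0, 0], 1],
    [[0, 0, 0], [0, 0, 0], 0.75]
  ]
}}

```text
clock: 4.92
eef_pos: [589.7, -76.7, -4.0]
tool_rot: [3.14, -0.0, 1.461]
force: [0.1, 0.3, -0.2]
width: 69.3
gripper_force: 0.0
```

Emit:
{"name": "move_arm", "arguments": {
  "plan": [
    [[0, 0, 0], [0, 0, 0], 0.7],
    [[0, 0, 0], [0, 0, 0], 0.5],
    [[0, 0, 0], [0, 0, 0], 0.5],
    [[0, 0, 0], [0, 0, 0], 0.5]
  ]
}}

```text
clock: 5.42
eef_pos: [591.0, -76.8, -1.9]
tool_rot: [3.138, 0.0, 1.461]
force: [-1.4, 0.6, 16.9]
width: 43.0
gripper_force: 8.1
```

```bash
python3 - <<'E'
from h import *
im=cams.get_image("scene");im2=cams.get_image("top")
a=cv2.resize(im[200:310,220:350],None,fx=4,fy=4);b=cv2.resize(im2[190:270,300:400],(400,440))
b=cv2.resize(im2[195:275,300:370],(275,440))
cv2.imwrite("pics/s2.png",np.hstack([a,b]))
E
```

```text
(no output)
```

View pics/s2.png

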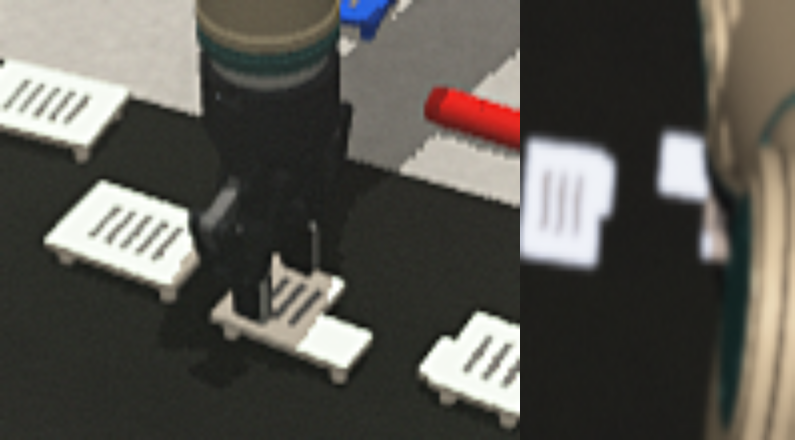

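The picture shows the fingertips closing on top of broken1's plate, at crop (265,318) and (312,270). The real tips sit about 20 mm behind the TCP when open, so I go deeper.

Emit:
{"name": "move_arm", "arguments": {
  "plan": [
    [[0, 0, 15], [0, 0, 0], 1],
    [[0, 0, 15], [0, 0, 0], 1],
    [[0, 0, 0], [0, 0, 0], 1],
    [[0, 0, -15], [0, 0, 0], 1],
    [[0, 0, -13], [0, 0, 0], 1],
    [[0, 0, -6], [0, 0, 0], 1],
    [[0, 0, -3], [0, 0, 0], 1],
    [[0, 0, 0], [0, 0, 0], 1]
  ]
}}

```text
clock: 6.52
eef_pos: [588.9, -76.6, -12.0]
tool_rot: [-3.141, -0.0, 1.461]
force: [0.7, 0.7, 0.2]
width: 85.6
gripper_force: 0.0
```

Emit:
{"name": "move_arm", "arguments": {
  "plan": [
    [[0, 0, 0], [0, 0, 0], 0.75],
    [[0, 0, 0], [0, 0, 0], 0.68],
    [[0, 0, 0], [0, 0, 0], 0.64],
    [[0, 0, 0], [0, 0, 0], 0.64]
  ]
}}

```text
clock: 7.02
eef_pos: [589.7, -76.7, -10.5]
tool_rot: [3.14, 0.0, 1.461]
force: [-1.5, -0.8, 5.4]
width: 60.0
gripper_force: 64.1
```

Emit:
{"name": "move_arm", "arguments": {
  "plan": [
    [[0, 0, 10], [0, 0, 0], 0.5],
    [[0, 0, 45], [0, 0, 0], 0.5],
    [[0, 0, 45], [0, 0, 0], 0.5],
    [[-12, -40, 10], [0, 0, 0], 0.5],
    [[-15, -50, 0], [0, 0, 0], 0.5],
    [[-15, -52, 0], [0, 0, 0], 0.5],
    [[-15, -52, 0], [0, 0, 0], 0.5],
    [[-15, -52, 0], [0, 0, 0], 0.5],
    [[-15, -52, 0], [0, 0, 0], 0.5],
    [[-15, -50, 0], [0, 0, 0], 0.5]
  ]
}}

```text
clock: 8.28
eef_pos: [486.3, -426.5, 99.1]
tool_rot: [3.141, 0.0, 1.461]
force: [0.3, -0.1, -0.1]
width: 59.8
gripper_force: 65.0
```

Emit:
{"name": "move_arm", "arguments": {
  "plan": [
    [[-15, -50, 0], [0, 0, 0], 0.5],
    [[0, 0, 0], [0, 0, 0], 0.5],
    [[0, 0, 0], [0, 0, 0], 0.5]
  ]
}}

```text
clock: 8.65
eef_pos: [472.1, -474.1, 98.6]
tool_rot: [3.141, -0.001, 1.461]
force: [0.7, -0.1, -0.4]
width: 59.6
gripper_force: 65.0
```

Emit:
{"name": "move_arm", "arguments": {
  "plan": [
    [[0, 0, -50], [0, 0, 0], 0.5],
    [[0, 0, -40], [0, 0, 0], 0.5],
    [[0, 0, -8], [0, 0, 0], 0.5],
    [[0, 0, 0], [0, 0, 0], 1],
    [[0, 0, 0], [0, 0, 0], 1],
    [[0, 0, 20], [0, 0, 0], 1],
    [[0, 0, 60], [0, 0, 0], 1],
    [[15, 50, 20], [0, 0, 0], 1],
    [[15, 55, 0], [0, 0, 0], 1],
    [[15, 55, 0], [0, 0, 0], 1]
  ]
}}

```text
clock: 9.9
eef_pos: [518.6, -313.8, 103.5]
tool_rot: [3.137, 0.002, 1.46]
force: [1.1, -0.5, 0.2]
width: 85.2
gripper_force: 0.0
```

Emit:
{"name": "move_arm", "arguments": {
  "plan": [
    [[10, 58, 0], [0, 0, 0], 1],
    [[10, 58, 0], [0, 0, 0], 1],
    [[10, 58, 0], [0, 0, 0], 1],
    [[10, 58, 0], [0, 0, 0], 1],
    [[10, 58, 0], [0, 0, 0], 1],
    [[10, 58, 0], [0, 0, 0], 1],
    [[10, 25, -20], [0, 0, 0], 1],
    [[0, 0, 0], [0, 0, 0], 1],
    [[0, 0, 0], [0, 0, 0], 1]
  ]
}}

```text
clock: 11.02
eef_pos: [587.6, 57.0, 81.8]
tool_rot: [3.14, 0.001, 1.46]
force: [0.1, -0.2, -0.0]
width: 85.5
gripper_force: 0.0
```

```bash
python3 - <<'E'
from h import *
print(status.read_state()["qpos"])
im=cams.get_image("top")
for z in whites(im):print(z)
m=(im.min(2)>170)[240:305,460:520];ys,xs=np.nonzero(m);print(m.sum(),xs.mean()+460,ys.mean()+240, onz("top",[[xs.mean()+460,ys.mean()+240]],23))
E
```

```text
[-0.02836517  0.71270386 -0.1848881   1.79869314  0.2027167   0.64714467
 -0.44219115]
(471, -453, 91, 64, 83, 0.73, (470, 263, 32, 26))
(482, -295, 88, 59, -89, 0.97, (416, 260, 31, 21))
(572, -179, 89, 61, 87, 0.92, (376, 228, 32, 22))
(573, 179, 89, 61, 85, 0.92, (254, 224, 33, 23))
(699, -299, 49, 48, 45, 0.78, (423, 190, 18, 16))
1010 490.56831683168315 270.35643564356434 [[ 484.84410287 -468.71778015   23.        ]]
```

Emit:
{"name": "move_arm", "arguments": {
  "plan": [
    [[-1, 3, -40], [0, 0, 0], 1],
    [[0, 0, -30], [0, 0, 0], 1],
    [[0, 0, -16], [0, 0, 0], 1],
    [[0, 0, -7], [0, 0, 0], 1],
    [[0, 0, 0], [0, 0, 0], 1],
    [[0, 0, 0], [0, 0, 0], 0.75],
    [[0, 0, 0], [0, 0, 0], 0.68],
    [[0, 0, 0], [0, 0, 0], 0.64],
    [[0, 0, 0], [0, 0, 0], 0.6],
    [[0, 0, 0], [0, 0, 0], 0.5]
  ]
}}

```text
clock: 12.32
eef_pos: [587.1, 61.4, -11.0]
tool_rot: [3.139, -0.0, 1.461]
force: [-0.4, -0.3, 6.1]
width: 59.8
gripper_force: 63.9
```

Emit:
{"name": "move_arm", "arguments": {
  "plan": [
    [[0, 0, 10], [0, 0, 0], 0.5],
    [[0, 0, 45], [0, 0, 0], 0.5],
    [[0, 0, 50], [0, 0, 0], 0.5],
    [[-12, -55, 15], [0, 0, 0], 0.5],
    [[-12, -57, 0], [0, 0, 0], 0.5],
    [[-12, -57, 0], [0, 0, 0], 0.5],
    [[-12, -57, 0], [0, 0, 0], 0.5],
    [[-12, -57, 0], [0, 0, 0], 0.5],
    [[-12, -57, 0], [0, 0, 0], 0.5],
    [[-12, -57, 0], [0, 0, 0], 0.5]
  ]
}}

```text
clock: 13.58
eef_pos: [501.6, -337.5, 108.2]
tool_rot: [3.141, 0.0, 1.461]
force: [1.0, -0.7, -1.2]
width: 60.2
gripper_force: 65.0
```

Emit:
{"name": "move_arm", "arguments": {
  "plan": [
    [[-14, -57, 0], [0, 0, 0], 0.5],
    [[-12, -55, 0], [0, 0, 0], 0.5],
    [[0, 0, 0], [0, 0, 0], 0.5],
    [[0, 0, 0], [0, 0, 0], 0.5]
  ]
}}

```text
clock: 14.08
eef_pos: [476.1, -447.0, 107.6]
tool_rot: [3.141, -0.001, 1.461]
force: [0.2, 0.2, 0.9]
width: 59.7
gripper_force: 65.0
```

Emit:
{"name": "move_arm", "arguments": {
  "plan": [
    [[-3, -8, -45], [0, 0, 0], 0.5],
    [[0, 0, -35], [0, 0, 0], 0.5],
    [[0, 0, -7], [0, 0, 0], 0.5],
    [[0, 0, 0], [0, 0, 0], 1],
    [[0, 0, 0], [0, 0, 0], 1],
    [[0, 0, 0], [0, 0, 0], 1],
    [[0, 0, 30], [0, 0, 0], 1],
    [[0, 0, 60], [0, 0, 0], 1],
    [[0, 30, 50], [0, 0, 0], 1],
    [[0, 50, 30], [0, 0, 0], 1]
  ]
}}

```text
clock: 15.32
eef_pos: [474.0, -377.4, 194.0]
tool_rot: [3.136, 0.004, 1.457]
force: [1.6, 0.4, 0.5]
width: 85.2
gripper_force: 0.0
```

```bash
python3 - <<'E'
from h import *
s=status.read_state();print(s["qpos"],s["eef_pos"])
im=cams.get_image("top");sc=cams.get_image("scene")
for z in whites(im):print(z)
cv2.imwrite("pics/p3.png",np.hstack([cv2.resize(im[235:310,410:525],(460,300)),cv2.resize(sc[160:250,130:230],(333,300))]))
E
```

```text
[ 0.81435634  0.59191914 -0.30100047  1.6653593   0.21242116  0.91012374
  0.31832992] [ 473.98278419 -377.41023442  193.95297955]
(304, -402, 210, 56, -27, 0.5, (446, 302, 45, 62))
(483, -295, 89, 62, -89, 0.94, (416, 259, 31, 22))
(572, -179, 91, 62, 87, 0.92, (376, 227, 32, 23))
(573, 179, 90, 62, 84, 0.93, (254, 223, 33, 24))
(698, -298, 51, 49, -88, 0.78, (423, 190, 18, 17))
```

View pics/p3.png

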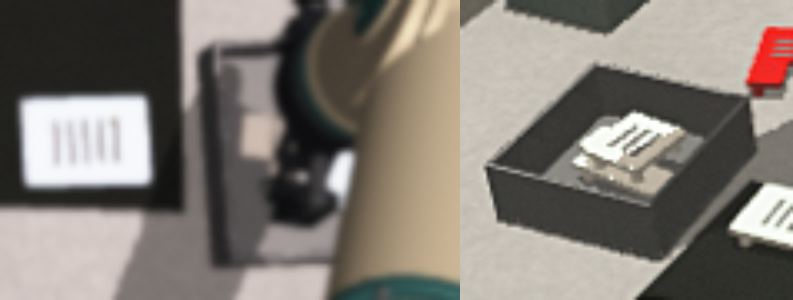

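Both broken pieces lie stacked inside the tub. Next I fit a quick kinematic model, to see which roll direction the wrist allows.

```bash
cat >> kin.py <<'E'
D=[([1.05623829,0.62940064,0.03844255,1.51841505,-0.02695972,0.99627743,-0.01999577],[281.71,-585.01,209.34],.4488),
([0.21813728,0.65143476,-0.21483787,1.75372096,0.19028746,0.75787611,-0.20273457],[588.53,-77.09,129.94],1.461),
([-0.02836517,0.71270386,-0.1848881,1.79869314,0.2027167,0.64714467,-0.44219115],[587.6,57,81.8],1.46),
([0.81435634,0.59191914,-0.30100047,1.6653593,0.21242116,0.91012374,0.31832992],[473.98,-377.41,193.95],1.457)]
def fk2(q,v):
    h,u,f,t,o=v
    Z=lambda a:R.from_euler('z',a).as_matrix();Y=lambda a:R.from_euler('y',a).as_matrix()
    A=Z(-q[0])@Y(q[1]);p=np.array([0,0,h])
    A=A@Z(-q[2]);p=p+A@[0,0,u];A=A@Y(q[3]);A=A@Z(-q[4]);p=p+A@[0,0,f];A=A@Y(q[5]);A=A@Z(-q[6]);p=p+A@[0,0,t]
    return p,A@Z(o)
def fitv():
    def r(v):
        e=[]
        for q,p,y in D:
            pp,A=fk2(q,v);e+=list(pp-p)+list(100*R.from_matrix(A.T@R.from_euler('xyz',[pi,0,y]).as_matrix()).as_rotvec())
        return e
    best=min((least_squares(r,[285,420,314,330,o]) for o in(1.57,-1.57)),key=lambda s:s.cost)
    return best
def ik2(p,A,q0,v):
    def f(q):
        pp,AA=fk2(q,v);return np.r_[(pp-p)/100,R.from_matrix(AA.T@A).as_rotvec()*2,.02*(q-q0)]
    s=least_squares(f,np.clip(q0,lo+.01,hi-.01),bounds=(lo,hi));e=f(s.x)
    return s.x,np.linalg.norm(e[:3])*100,np.degrees(np.linalg.norm(e[3:6])/2)
E
python3 - <<'E'
from kin import *
s=fitv();v=s.x;print(v,s.cost)
q0=np.array(D[3][0])
grip=np.array([-20,0,0])
for yaw in(0,180):
  for X,Y in((450,468),(480,180),(480,-60),(480,-180),(385,-295)):
    for sg in(1,-1):
      q=q0.copy();q[0]=-np.arctan2(Y,X);out=[]
      q[6]=np.radians((yaw-np.degrees(np.arctan2(Y,X))-100+180)%360-180)
      for th in range(0,121,15):
        Rt=R.from_euler('x',sg*np.radians(th)).as_matrix()
        blade=np.array([X+97,Y,60+th*.3]) if th else np.array([X+97,Y,6]); org=blade-Rt@[97,0,-90]
        A=Rt@R.from_euler('xyz',[pi,0,np.radians(yaw)]).as_matrix()
        p=org+Rt@grip+A[:,2]*19
        q,e,a=ik2(p,A,q,v);out.append(f"{e:.0f}/{a:.0f}")
      print(yaw,X,Y,sg,out,q.round(2))
E
```

```text
[1147.51078721  641.07351291  312.95413951 1295.49251089    1.57084593] 902.0527264147258
0 450 468 1 ['0/0', '0/0', '0/0', '0/0', '0/0', '7/12', '16/26', '23/40', '30/54'] [ 1.4   2.12  0.    0.33 -0.4   1.82 -0.29]
0 450 468 -1 ['0/0', '0/0', '8/14', '17/28', '25/42', '33/56', '41/70', '49/83', '56/95'] [-1.84  1.59  0.02  0.18  0.45  1.87 -2.63]
0 480 180 1 ['0/0', '0/0', '0/0', '0/0', '7/11', '15/25', '24/38', '32/52', '40/65'] [ 1.63  1.97 -0.4   0.18 -0.    1.96 -0.43]
0 480 180 -1 ['0/0', '0/0', '1/2', '9/15', '18/29', '26/42', '34/56', '42/69', '50/82'] [-1.76  1.73  0.38  0.18  0.06  1.94 -2.64]
0 480 -60 1 ['0/0', '0/0', '0/0', '6/9', '14/23', '22/36', '31/50', '39/63', '47/76'] [ 1.72  1.8  -0.37  0.18 -0.05  1.96 -0.47]
0 480 -60 -1 ['0/0', '0/0', '0/0', '2/4', '11/17', '19/30', '27/44', '36/57', '44/70'] [-1.68  1.88  0.38  0.18  0.03  1.97 -2.69]
0 480 -180 1 ['0/0', '0/0', '1/2', '9/15', '18/29', '26/42', '34/56', '42/69', '50/82'] [ 1.76  1.73 -0.31  0.18 -0.12  1.94 -0.49]
0 480 -180 -1 ['0/0', '0/0', '0/0', '0/0', '7/11', '15/25', '24/38', '32/52', '40/65'] [-1.63  
[... 927 characters left out ...]
8  -0.4   0.18 -0.03  1.96  2.66]
180 480 -60 -1 ['0/0', '0/0', '0/0', '2/4', '11/17', '19/30', '27/44', '36/57', '44/70'] [-1.68  1.88  0.38  0.18  0.03  1.97  0.45]
180 480 -180 1 ['0/0', '0/0', '1/2', '9/15', '18/29', '26/42', '34/56', '42/69', '50/82'] [ 1.76  1.73 -0.37  0.18 -0.07  1.94  2.64]
180 480 -180 -1 ['0/0', '0/0', '0/0', '0/0', '7/11', '15/25', '24/38', '32/52', '40/65'] [-1.63  1.97  0.4   0.18 -0.    1.96  0.43]
180 385 -295 1 ['0/0', '0/0', '3/5', '12/19', '21/33', '30/47', '38/61', '46/75', '54/88'] [ 1.78  1.61 -0.31  0.18 -0.07  1.95  2.7 ]
180 385 -295 -1 ['0/0', '0/0', '0/0', '0/0', '3/4', '11/18', '20/32', '29/46', '37/60'] [-1.59  2.04  0.33  0.18 -0.    1.98  0.33]
```

Emit:
{"name": "move_arm", "arguments": {
  "plan": [
    [[0, 38, 10], [0, 0, 9.7], 1],
    [[0, 38, 10], [0, 0, 9.7], 1],
    [[0, 38, 10], [0, 0, 9.7], 1],
    [[0, 38, 10], [0, 0, 9.7], 1],
    [[0, 38, 10], [0, 0, 9.7], 1],
    [[0, 38, 10], [0, 0, 9.7], 1],
    [[0, 38, 10], [0, 0, 9.7], 1],
    [[0, 38, 10], [0, 0, 9.7], 1],
    [[0, 38, 10], [0, 0, 9.7], 1],
    [[0, 38, 10], [0, 0, 9.7], 1]
  ]
}}

```text
clock: 16.68
eef_pos: [473.1, 5.2, 291.2]
tool_rot: [-3.141, 0.001, -3.124]
force: [0.9, -0.4, -0.7]
width: 85.4
gripper_force: 0.0
```

Emit:
{"name": "move_arm", "arguments": {
  "plan": [
    [[0, 0, 0], [10, 0, 0], 1],
    [[0, 0, 0], [10, 0, 0], 1],
    [[0, 0, 0], [10, 0, 0], 1],
    [[0, 0, 0], [10, 0, 0], 1],
    [[0, 0, 0], [10, 0, 0], 1],
    [[0, 0, 0], [10, 0, 0], 1],
    [[0, 0, 0], [10, 0, 0], 1],
    [[0, 0, 0], [10, 0, 0], 1],
    [[0, 0, 0], [10, 0, 0], 1],
    [[0, 0, 0], [0, 0, 0], 1]
  ]
}}

```text
clock: 17.92
eef_pos: [472.9, 3.5, 285.7]
tool_rot: [1.565, 0.005, 3.139]
force: [0.5, -0.1, 0.9]
width: 85.3
gripper_force: 0.0
```

```bash
python3 - <<'E'
from h import *
s=status.read_state();print(*[list(np.round(s[k],5)) for k in("qpos","eef_pos","tool_rot")])
E
```

```text
[np.float64(1.23957), np.float64(1.35507), np.float64(-1.17622), np.float64(1.78442), np.float64(-0.35688), np.float64(1.14541), np.float64(2.04855)] [np.float64(472.9414), np.float64(3.52832), np.float64(285.67736)] [np.float64(1.56461), np.float64(0.00481), np.float64(3.13902)]
```

Emit:
{"name": "move_arm", "arguments": {
  "plan": [
    [[0, 0, 0], [-10.5, 0, 0], 1],
    [[0, 0, 0], [-10.5, 0, 0], 1],
    [[0, 0, 0], [-10.5, 0, 0], 1],
    [[0, 0, 0], [-10.5, 0, 0], 1],
    [[0, 0, 0], [-10.5, 0, 0], 1],
    [[0, 0, 0], [-10.5, 0, 0], 1],
    [[0, 0, 0], [-10.5, 0, 0], 1],
    [[0, 0, 0], [-10.5, 0, 0], 1],
    [[0, 0, 0], [-10.5, 0, 0], 1],
    [[0, 0, 0], [-10.5, 0, 0], 1]
  ]
}}

```text
clock: 19.18
eef_pos: [473.8, 5.7, 296.2]
tool_rot: [-2.872, 0.01, -3.128]
force: [0.1, -0.3, -1.3]
width: 85.4
gripper_force: 0.0
```

```bash
python3 - <<'E'
from h import *
s=status.read_state();print(*[list(np.round(s[k],5)) for k in("qpos","eef_pos","tool_rot")])
E
```

```text
[np.float64(0.24583), np.float64(0.36449), np.float64(-0.7127), np.float64(1.8619), np.float64(0.53051), np.float64(1.1673), np.float64(0.88335)] [np.float64(473.77122), np.float64(5.69956), np.float64(296.21246)] [np.float64(-2.8718), np.float64(0.01047), np.float64(-3.12785)]
```

```bash
cat > kin2.py <<'E'
from kin import *
D=[(q,p,R.from_euler('xyz',[pi,0,y])) for q,p,y in D]
D+=[([1.23957,1.35507,-1.17622,1.78442,-.35688,1.14541,2.04855],[472.94,3.53,285.68],R.from_euler('xyz',[1.56461,.00481,3.13902])),
([.24583,.36449,-.7127,1.8619,.53051,1.1673,.88335],[473.77,5.7,296.21],R.from_euler('xyz',[-2.8718,.01047,-3.12785]))]
def fk2(q,v):
    h,u,f,t,o,l1,l2,x1,x2=v
    Z=lambda a:R.from_euler('z',a).as_matrix();Y=lambda a:R.from_euler('y',a).as_matrix()
    A=Z(-q[0])@Y(q[1]);p=np.array([0,0,h])
    A=A@Z(-q[2]);p=p+A@[x1,l1,u];A=A@Y(q[3]);p=p+A@[x2,0,0];A=A@Z(-q[4]);p=p+A@[0,l2,f];A=A@Y(q[5]);A=A@Z(-q[6]);p=p+A@[0,0,t]
    return p,A@Z(o)
def fit():
    def r(v):
        e=[]
        for q,p,Q in D:
            pp,A=fk2(q,v);e+=list(pp-p)+list(100*R.from_matrix(A.T@Q.as_matrix()).as_rotvec())
        return e
    return min((least_squares(r,[285,420,380,330,o,0,0,0,0]) for o in(1.57,-1.57)),key=lambda s:s.cost)
S=fit();V=S.x
def ik2(p,A,q0):
    def f(q):
        pp,AA=fk2(q,V);return np.r_[(pp-p)/100,R.from_matrix(AA.T@A).as_rotvec()*2,.02*(q-q0)]
    s=least_squares(f,np.clip(q0,lo+.01,hi-.01),bounds=(lo,hi));e=f(s.x)
    return s.x,np.linalg.norm(e[:3])*100,np.degrees(np.linalg.norm(e[3:6])/2)
E
python3 - <<'E'
from kin2 import *
print(V.round(1),S.cost);print(S.fun.reshape(-1,6).round(1))
E
```

```text
[337.4 580.  383.  378.5   1.6 -24.7  -1.2  -5.5  15.7] 24.910307119064807
[[ 1.8  1.4  0.3 -0.2  0.  -0. ]
 [-0.8  1.   1.2 -0.1  0.1 -0. ]
 [-1.2  0.8  1.9  0.2  0.1 -0. ]
 [ 0.9  0.2 -0.2  0.5  0.4  0. ]
 [ 2.5  2.  -3.   0.  -0.  -0. ]
 [ 1.1 -3.7 -0.2 -0.  -0.  -0. ]]
```

```bash
cat >> kin2.py <<'E'
def pose(blade,roll,yaw=0,tyaw=180,bx=97):
    Rt=R.from_euler('xyz',np.radians([roll,0,yaw])).as_matrix() # roll about turner axis
    Rt=R.from_euler('z',np.radians(yaw)).as_matrix()@R.from_euler('x',np.radians(roll)).as_matrix()
    org=np.array(blade,float)-Rt@[bx,0,-90]
    A=Rt@R.from_euler('xyz',[pi,0,np.radians(tyaw)]).as_matrix()
    return org+Rt@[-20,0,0]+A[:,2]*16,A
def pts(q):
    h,u,f,t,o,l1,l2,x1,x2=V
    p,A=fk2(q,V);w=p-A[:,2]*t
    Z=lambda a:R.from_euler('z',a).as_matrix();Y=lambda a:R.from_euler('y',a).as_matrix()
    e=np.array([0,0,h])+Z(-q[0])@Y(q[1])@Z(-q[2])@[x1,l1,u]
    return e,w
E
python3 - <<'E'
from kin2 import *
q0=np.array(D[5][0])
for ty in(180,0):
 for X,Y in((573,179),(573,60),(573,-60),(573,-179),(500,60),(640,60)):
  for sg in(1,-1):
   q=q0.copy();q[0]=-np.arctan2(Y,X-120)
   if ty==0:q[6]-=pi
   out=[]
   for th in(0,20,40,55,70,80,90,100):
    z=7 if th==0 else 56
    p,A=pose([X,Y,z],sg*th,0,ty);q,e,a=ik2(p,A,q);E,W=pts(q)
    out.append(f"{e:.0f}/{a:.0f}({W[2]:.0f},{E[2]:.0f})")
   print(ty,X,Y,sg,' '.join(out),q.round(1))
E
```

```text
180 573 179 1 0/0(460,795) 0/0(481,778) 0/0(403,637) 0/0(316,480) 0/0(211,322) 0/0(135,226) 0/0(56,136) 0/0(-23,57) [ 1.2  2.  -1.2  1.7  0.2  1.1  1.9]
180 573 179 -1 0/0(460,795) 0/0(481,789) 0/0(403,711) 0/0(316,628) 0/0(211,529) 0/0(135,457) 0/0(56,380) 0/0(-22,262) [-1.2  1.7  0.6  0.9  0.3  2.   0.7]
180 573 60 1 0/0(460,800) 0/0(481,761) 0/0(403,618) 0/0(316,481) 0/0(211,342) 0/0(135,255) 0/0(56,174) 0/0(-23,100) [ 1.3  2.  -1.2  1.5  0.1  1.3  2. ]
180 573 60 -1 0/0(460,800) 0/0(481,807) 0/0(403,739) 0/0(316,661) 0/0(211,566) 0/0(135,496) 0/0(56,422) 0/0(-23,347) [-0.9  1.6 -0.   1.3  0.8  2.   0.2]
180 573 -60 1 0/0(460,792) 0/0(481,737) 0/0(403,600) 0/0(316,483) 0/0(211,364) 0/0(135,287) 0/0(56,214) 0/0(-23,145) [ 1.3  1.9 -1.2  1.3  0.   1.6  2. ]
180 573 -60 -1 0/0(460,792) 0/0(481,815) 0/0(403,754) 0/0(316,678) 0/0(211,583) 0/0(135,512) 0/0(56,437) 0/0(-23,360) [-0.7  1.5 -0.   1.5  0.9  1.8  0. ]
180 573 -179 1 0/0(460,773) 0/0(481,707) 0/0(403,580) 0/0(316,475) 0/0(211,368) 0/0(135,298) 0/0(56,230) 0/0(-23,165) [ 1.3  1.8 -1.1  0.9 -0.   1.9  2. ]
180 573 -179 -1 0/0(4
[... 1871 characters left out ...]
16,695) 0/0(211,578) 0/0(135,492) 0/0(56,405) 0/0(-23,319) [-0.9  1.6  0.4  1.7  0.7  1.3 -2.9]
0 500 60 1 0/0(460,823) 0/0(481,784) 0/0(403,630) 0/0(316,485) 0/0(211,342) 0/0(135,252) 0/0(56,171) 0/0(-23,96) [ 1.5  2.  -1.2  1.7  0.2  1.3 -1.2]
0 500 60 -1 0/0(460,823) 0/0(481,829) 0/0(403,761) 0/0(316,683) 0/0(211,583) 0/0(135,508) 0/0(56,431) 0/0(-23,353) [-1.1  1.6  0.1  1.4  0.6  1.8 -2.9]
0 640 60 1 0/0(460,775) 0/0(481,739) 0/0(403,605) 0/0(316,476) 0/0(211,344) 0/0(135,259) 0/0(56,180) 0/0(-23,112) [ 1.2  1.9 -1.2  1.4  0.   1.4 -1.1]
0 640 60 -1 0/0(460,775) 0/0(481,784) 0/0(403,718) 0/0(316,643) 0/0(211,549) 0/0(135,479) 0/0(56,406) 0/0(-23,330) [-0.9  1.6  0.1  1.1  0.8  2.  -2.8]
```

Emit:
{"name": "move_arm", "arguments": {
  "plan": [
    [[-4, 40, -10], [5, 0, 0.8], 1],
    [[-5, 52, -14], [5, 0, 0.8], 1],
    [[-5, 52, -14], [5.4, 0, 0.8], 1],
    [[-5, 52, -14], [0, 0, 0], 1],
    [[-5, 53, -14], [0, 0, 0], 1],
    [[-5, 53, -14], [0, 0, 0], 1],
    [[-5, 53, -14], [0, 0, 0], 1],
    [[-5, 53, -14], [0, 0, 0], 1],
    [[-5, 53, -8], [0, 0, 0], 1],
    [[0, 0, 0], [0, 0, 0], 1]
  ]
}}

```text
clock: 20.42
eef_pos: [425.3, 472.2, 179.3]
tool_rot: [3.126, 0.011, -3.08]
force: [-0.5, -0.0, -0.6]
width: 85.5
gripper_force: 0.0
```

Emit:
{"name": "move_arm", "arguments": {
  "plan": [
    [[0, 0, 0], [0, 0, 0], 1],
    [[0, 0, 0], [0, 0, 0], 1]
  ]
}}

```text
clock: 20.68
eef_pos: [430.1, 464.2, 176.6]
tool_rot: [3.134, 0.009, -3.089]
force: [0.8, -0.0, 0.6]
width: 85.4
gripper_force: 0.0
```

```bash
python3 - <<'E'
from h import *
s=status.read_state();print(*[list(map(float,np.round(s[k],4))) for k in("qpos","eef_pos","tool_rot")])
im=cams.get_image("top");sc=cams.get_image("scene")
for z in whites(im):print(z)
cv2.imwrite("pics/p4.png",np.hstack([cv2.resize(im[215:320,130:220],(400,467)),cv2.resize(sc[235:365,490:590],(360,467))]))
E
```

```text
[-0.4697, 0.7167, -0.6876, 1.6044, 0.523, 0.9992, 0.3019] [430.0882, 464.1939, 176.5548] [3.1343, 0.0093, -3.0892]
(472, -453, 92, 68, 84, 0.78, (470, 263, 32, 26))
(482, -294, 89, 59, -89, 0.97, (416, 260, 31, 21))
(572, -179, 90, 62, 87, 0.92, (376, 228, 32, 22))
(573, 179, 91, 62, 85, 0.92, (254, 223, 33, 24))
(699, -298, 51, 50, 90, 0.77, (423, 190, 18, 17))
```

View pics/p4.png

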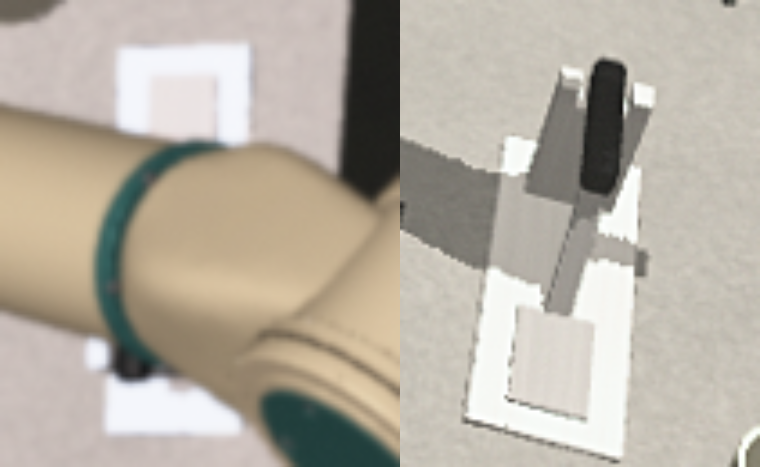

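Emit:
{"name": "move_arm", "arguments": {
  "plan": [
    [[0, 3, -30], [-0.4, 0.5, 0], 1],
    [[0, 0, -30], [0, 0, 0], 1],
    [[0, 0, -20], [0, 0, 0], 1],
    [[0, 0, -10], [0, 0, 0], 1],
    [[0, 0, -6], [0, 0, 0], 1],
    [[0, 0, 0], [0, 0, 0], 1],
    [[0, 0, 0], [0, 0, 0], 0.5],
    [[0, 0, 0], [0, 0, 0], 0.3],
    [[0, 0, 0], [0, 0, 0], 0.3],
    [[0, 0, 0], [0, 0, 0], 0.25]
  ]
}}

```text
clock: 22.02
eef_pos: [429.1, 468.7, 78.5]
tool_rot: [3.141, -0.003, -3.088]
force: [0.7, 0.3, 0.3]
width: 21.3
gripper_force: 0.3
```

Emit:
{"name": "move_arm", "arguments": {
  "plan": [
    [[0, 0, 0], [0, 0, 0], 0.15],
    [[0, 0, 0], [0, 0, 0], 0.1],
    [[0, 0, 0], [0, 0, 0], 0.1],
    [[0, 0, 0], [0, 0, 0], 0.1]
  ]
}}

```text
clock: 22.52
eef_pos: [429.1, 468.9, 78.7]
tool_rot: [3.14, -0.003, -3.088]
force: [0.2, 0.5, 4.8]
width: 17.7
gripper_force: 60.6
```

```bash
python3 - <<'E'
from h import *
s=status.read_state();print(*[list(map(float,np.round(s[k],4))) for k in("qpos","eef_pos","tool_rot","force","torque")])
E
```

```text
[-0.5147, 0.8396, -0.6192, 1.6576, 0.61, 0.847, 0.2321] [429.1044, 468.9157, 78.7497] [3.1403, -0.0029, -3.0877] [0.1657, 0.5078, 4.7591] [0.0631, 0.078, 0.0694]
```

Emit:
{"name": "move_arm", "arguments": {
  "plan": [
    [[0, 0, 10], [0, 0, 0], 0.1],
    [[0, 0, 30], [0, 0, 0], 0.1],
    [[0, 0, 40], [0, 0, 0], 0.1],
    [[0, 0, 40], [0, 0, 0], 0.1],
    [[0, 0, 0], [0, 0, 0], 0.1],
    [[0, 0, 0], [0, 0, 0], 0.1]
  ]
}}

```text
clock: 23.28
eef_pos: [428.8, 467.0, 197.1]
tool_rot: [-3.139, -0.005, -3.088]
force: [-0.8, -0.4, -2.5]
width: 18.1
gripper_force: 59.7
```

```bash
python3 - <<'E'
from h import *
s=status.read_state();print(*[list(map(float,np.round(s[k],4))) for k in("eef_pos","tool_rot","force","torque")])
im=cams.get_image("top");sc=cams.get_image("scene")
p=s["eef_pos"];Rt=R.from_euler('xyz',s["tool_rot"]).as_matrix()
# expected blade corners: tool x = -turner x, tool y=turner y
def T(a): a=np.array(a,float);return p+Rt@(np.array([-1,1,-1])*(a-np.array([-20,0,0]))+np.array([0,0,-17.3]))
for c in([130,23,-90],[130,-23,-90],[130,0,-90]):
    w=T(c);print(w.round(),proj("top",[w]).round(1),proj("scene",[w]).round(1))
cv2.imwrite("pics/p5.png",np.hstack([cv2.resize(im[200:280,140:200],(375,500)),cv2.resize(sc[235:375,480:590],(393,500))]))
E
```

```text
[428.8297, 466.9518, 197.1432] [-3.1394, -0.0045, -3.0881] [-0.792, -0.4179, -2.5429] [-0.0271, 0.0433, 0.0142]
[577. 498. 124.] [[151.4 223. ]] [[556.5 309.6]]
[580. 452. 124.] [[167.8 222.6]] [[532.7 303.7]]
[578. 475. 124.] [[159.6 222.8]] [[544.5 306.6]]
```

View pics/p5.png

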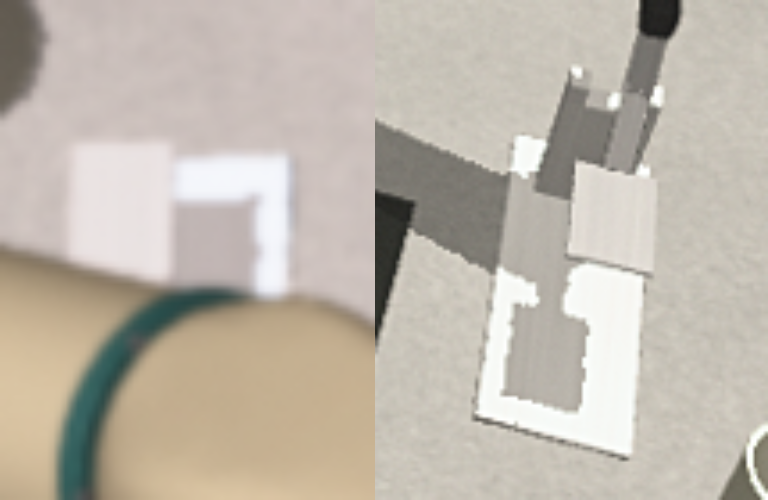

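Top and scene views agree on the blade, with its front edge at top (151–167,223); the tip is about 3 mm lower than nominal. Next I go to the pre-insertion pose for cover A.

Emit:
{"name": "move_arm", "arguments": {
  "plan": [
    [[-5, -30, 0], [0, 0, -1.4], 0.1],
    [[-8, -48, -7], [0, 0, -1.4], 0.1],
    [[-8, -48, -8], [0, 0, -1.4], 0.1],
    [[-8, -48, -8], [0, 0, -1.4], 0.1],
    [[-8, -48, -8], [0, 0, -1.5], 0.1],
    [[-8, -45, -8], [0, 0, -1.5], 0.1],
    [[-8, -2, -8], [0, 0, 0], 0.1],
    [[0, 0, -20], [0, 0, 0], 0.1],
    [[0, 0, 0], [0, 0, 0], 0.1],
    [[0, 0, 0], [0, 0, 0], 0.1]
  ]
}}

```text
clock: 24.62
eef_pos: [376.0, 200.3, 131.4]
tool_rot: [3.141, -0.004, 3.047]
force: [0.6, 0.0, -1.6]
width: 17.9
gripper_force: 59.8
```

```bash
python3 - <<'E'
from h import *
s=status.read_state();print(*[list(map(float,np.round(s[k],4))) for k in("qpos","eef_pos","tool_rot","force")])
for z in whites(cams.get_image("top")):print(z)
E
```

```text
[-0.0907, 0.5203, -0.6501, 2.1821, 0.5501, 0.6061, 0.3344] [375.9761, 200.2873, 131.394] [3.1407, -0.0038, 3.0465] [0.5513, 0.0474, -1.5676]
(399, -139, 134, 81, -64, 0.25, (352, 288, 49, 31))
(472, -453, 92, 68, 84, 0.78, (470, 263, 32, 26))
(482, -295, 89, 59, -89, 0.97, (416, 260, 31, 21))
(572, -179, 90, 62, 87, 0.92, (376, 228, 32, 22))
(531, 183, 147, 90, -6, 0.66, (254, 223, 33, 52))
(615, -450, 175, 100, -81, 0.44, (457, 211, 57, 37))
(698, -298, 51, 49, -88, 0.75, (423, 190, 18, 17))
```

Emit:
{"name": "move_arm", "arguments": {
  "plan": [
    [[0, -2, -25], [0, 0, 0], 0.1],
    [[0, 0, -15], [0, 0, 0], 0.1],
    [[0, 0, -8], [0, 0, 0], 0.1],
    [[0, 0, 0], [0, 0, 0], 0.1],
    [[0, 0, 0], [0, 0, 0], 0.1]
  ]
}}

```text
clock: 25.3
eef_pos: [376.4, 197.8, 83.8]
tool_rot: [3.141, -0.002, 3.045]
force: [1.0, -0.6, -2.5]
width: 17.9
gripper_force: 59.7
```

Emit:
{"name": "move_arm", "arguments": {
  "plan": [
    [[10, -1, 0], [0, 0, 0], 0.1],
    [[10, -1, 0], [0, 0, 0], 0.1],
    [[10, -1, 0], [0, 0, 0], 0.1],
    [[10, -1, 0], [0, 0, 0], 0.1]
  ]
}}

```text
clock: 25.8
eef_pos: [417.0, 193.2, 83.3]
tool_rot: [3.141, -0.003, 3.045]
force: [0.2, 0.2, -2.0]
width: 17.7
gripper_force: 59.8
```

```bash
python3 - <<'E'
from h import *
sc=cams.get_image("scene")
cv2.imwrite("pics/p6.png",cv2.resize(sc[240:340,340:500],(800,500),interpolation=cv2.INTER_CUBIC))
E
```

```text
(no output)
```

View pics/p6.png

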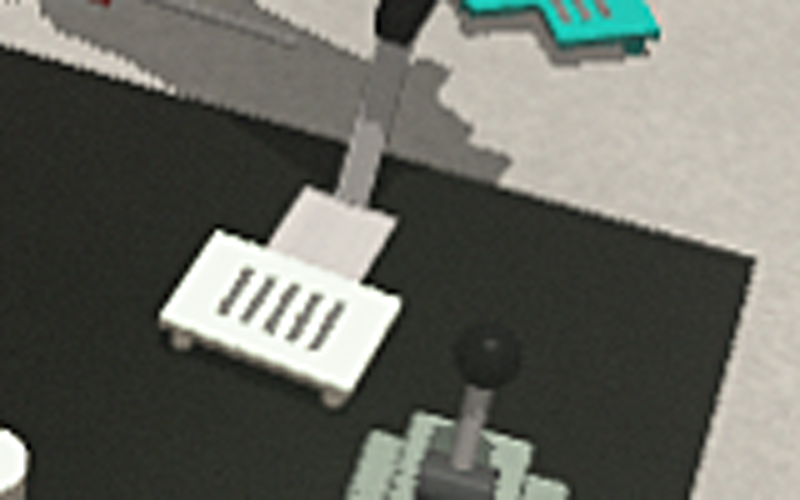

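The blade is entering centred beneath cover A, between crop (270,245) and (360,283). I push the rest of the way in and lift.

Emit:
{"name": "move_arm", "arguments": {
  "plan": [
    [[10, -1, 0], [0, 0, 0], 0.1],
    [[12, -1, 0], [0, 0, 0], 0.1],
    [[12, -1, 0], [0, 0, 0], 0.1],
    [[8, -1, 0], [0, 0, 0], 0.1],
    [[0, 0, 0], [0, 0, 0], 0.1],
    [[0, 0, 10], [0, 0, 0], 0.1],
    [[0, 0, 20], [0, 0, 0], 0.1],
    [[0, 0, 30], [0, 0, 0], 0.1],
    [[0, 0, 20], [0, 0, 0], 0.1],
    [[0, 0, 0], [0, 0, 0], 0.1]
  ]
}}

```text
clock: 27.1
eef_pos: [458.5, 190.0, 164.9]
tool_rot: [3.14, -0.001, 3.046]
force: [-0.2, -0.1, -1.7]
width: 17.8
gripper_force: 59.7
```

```bash
python3 - <<'E'
from h import *
s=status.read_state();print(*[list(map(float,np.round(s[k],4))) for k in("qpos","eef_pos","tool_rot","force")])
im=cams.get_image("top")
for z in whites(im,z=100):
    if z[1]>0: print(z)
E
```

```text
[0.0288, 0.5567, -0.701, 1.9754, 0.4997, 0.7866, 0.5142] [458.5112, 190.0021, 164.8992] [3.1399, -0.0005, 3.0457] [-0.1979, -0.1484, -1.7352]
(575, 180, 91, 61, 83, 0.66, (252, 217, 32, 25))
```

Emit:
{"name": "move_arm", "arguments": {
  "plan": [
    [[0, -10, 0], [0, 0, 0], 0.1],
    [[0, -20, 0], [0, 0, 0], 0.1],
    [[0, -30, 0], [0, 0, 0], 0.1],
    [[0, -30, 0], [0, 0, 0], 0.1],
    [[0, -30, 0], [0, 0, 0], 0.1],
    [[0, -30, 0], [0, 0, 0], 0.1],
    [[0, -20, 0], [0, 0, 0], 0.1],
    [[0, -10, 0], [0, 0, 0], 0.1],
    [[0, 0, 0], [0, 0, 0], 0.1],
    [[0, 0, 0], [0, 0, 0], 0.1]
  ]
}}

```text
clock: 28.4
eef_pos: [458.0, 10.4, 163.3]
tool_rot: [3.141, -0.003, 3.047]
force: [0.7, -0.3, -2.0]
width: 17.9
gripper_force: 59.7
```

```bash
python3 - <<'E'
from h import *
s=status.read_state();print(*[list(map(float,np.round(s[k],4))) for k in("qpos","eef_pos","tool_rot","force")])
im=cams.get_image("top")
for z in whites(im,z=100):
    if z[1]>-100: print(z)
E
```

```text
[0.426, 0.5166, -0.7248, 2.069, 0.5042, 0.7391, 0.8575] [458.0117, 10.3831, 163.2595] [3.1405, -0.0034, 3.0467] [0.6976, -0.3139, -2.0039]
```

Emit:
{"name": "move_arm", "arguments": {
  "plan": [
    [[0.6, 6.4, -0.3], [-5, 0.5, 0], 0.1],
    [[0.6, 6.4, -1], [-5, 0.5, 0], 0.1],
    [[0.6, 6.2, -1.6], [-5, 0.5, 0], 0.1],
    [[0.6, 6.2, -1.7], [-5, 0.5, 0], 0.1],
    [[1.1, 11.7, -5.5], [-9.95, 0.96, 0], 0.1],
    [[1, 10.6, -7.4], [-9.95, 0.96, 0], 0.1],
    [[0.9, 9.1, -9.1], [-9.95, 0.96, 0], 0.1],
    [[0.7, 7.4, -10.6], [-9.95, 0.96, 0], 0.1],
    [[0, 0, 0], [0, 0, 0], 0.1],
    [[0, 0, 0], [0, 0, 0], 0.1]
  ]
}}

```text
clock: 29.7
eef_pos: [464.4, 73.7, 126.4]
tool_rot: [-2.095, -0.002, 3.042]
force: [0.2, 0.2, -0.2]
width: 17.4
gripper_force: 59.9
```

```bash
python3 - <<'E'
from h import *
s=status.read_state();print(*[list(map(float,np.round(s[k],4))) for k in("qpos","eef_pos","tool_rot","force")])
sc=cams.get_image("scene")
cv2.imwrite("pics/p7.png",cv2.resize(sc[170:340,240:460],(776,600)))
E
```

```text
[-0.523, 0.9883, -0.3214, 1.7003, 0.7912, 1.5691, 0.1524] [464.4408, 73.7265, 126.4483] [-2.0951, -0.0016, 3.0423] [0.1937, 0.2163, -0.2409]
```

View pics/p7.png

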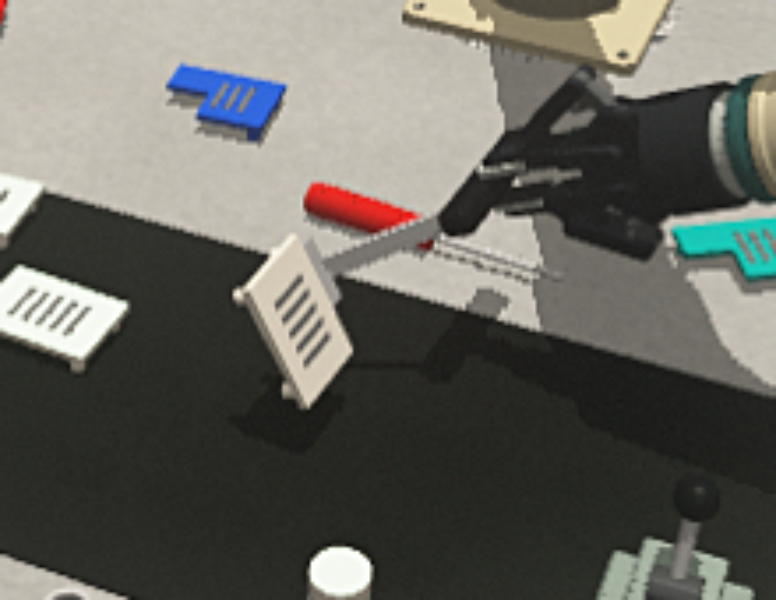

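Emit:
{"name": "move_arm", "arguments": {
  "plan": [
    [[0.5, 5.5, -11.7], [-9.95, 0.96, 0], 0.1],
    [[0.3, 3.3, -12.5], [-9.95, 0.96, 0], 0.1],
    [[0, 0, 0], [0, 0, 0], 0.1],
    [[0, 0, -15], [0, 0, 0], 0.1],
    [[0, 0, -12], [0, 0, 0], 0.1],
    [[0, 0, -6], [0, 0, 0], 0.1],
    [[0, 0, -4], [0, 0, 0], 0.1],
    [[0, 0, 0], [0, 0, 0], 0.1]
  ]
}}

```text
clock: 30.75
eef_pos: [465.1, 82.1, 65.4]
tool_rot: [-1.744, -0.0, 3.041]
force: [0.7, -0.3, -2.0]
width: 17.8
gripper_force: 60.1
```

Emit:
{"name": "move_arm", "arguments": {
  "plan": [
    [[0.5, 5, 0], [-2.5, 0.2, 0], 0.1],
    [[0.6, 6, 0], [-2.5, 0.2, 0], 0.1],
    [[0.8, 8, 1], [0, 0, 0], 0.1],
    [[1, 10, 2], [0, 0, 0], 0.1],
    [[1, 10, 2], [0, 0, 0], 0.1],
    [[0, 0, 0], [0, 0, 0], 0.1],
    [[0, 0, 0], [0, 0, 0], 0.1]
  ]
}}

```text
clock: 31.62
eef_pos: [468.9, 121.0, 70.1]
tool_rot: [-1.657, 0.001, 3.041]
force: [0.8, 1.0, -1.5]
width: 18.0
gripper_force: 60.1
```

```bash
python3 - <<'E'
from h import *
s=status.read_state();print(*[list(map(float,np.round(s[k],4))) for k in("qpos","eef_pos","tool_rot","force")])
sc=cams.get_image("scene");cv2.imwrite("pics/p8.png",cv2.resize(sc[170:340,240:460],(776,600)))
for z in whites(cams.get_image("top"),z=9): print(z)
E
```

```text
[-0.7164, 1.3686, -0.1723, 1.3549, 0.7759, 1.9068, 0.1624] [468.9233, 121.0408, 70.1498] [-1.6568, 0.0012, 3.0409] [0.8352, 1.038, -1.4786]
(318, 335, 329, 39, 44, 0.44, (172, 275, 76, 94))
(472, -458, 92, 68, 84, 0.79, (471, 263, 31, 26))
(484, -297, 89, 59, -89, 0.97, (416, 260, 31, 21))
(488, 492, 74, 17, -51, 0.74, (153, 253, 21, 17))
(575, -180, 91, 62, 87, 0.92, (376, 228, 32, 22))
(582, 60, 90, 76, 84, 0.75, (295, 220, 32, 28))
(702, -300, 52, 50, -88, 0.76, (423, 190, 18, 17))
```

View pics/p8.png

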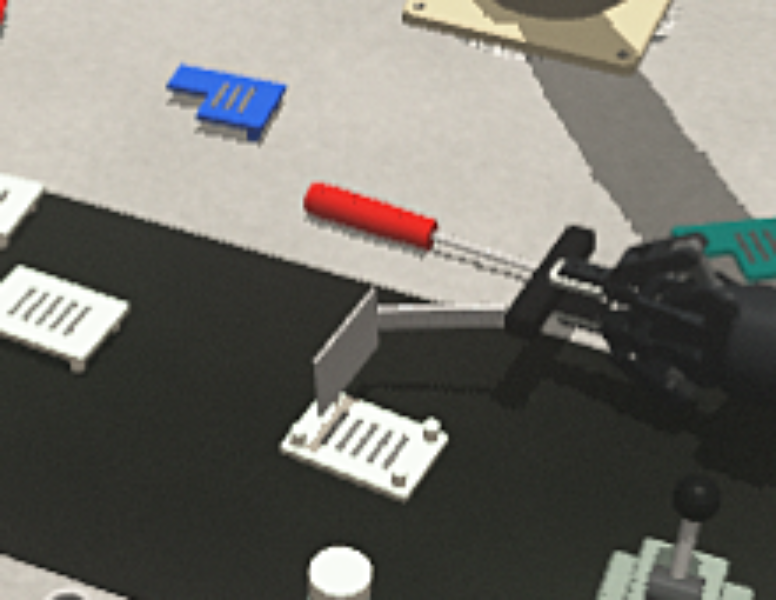

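Cover A lies feet up at about (573,60). I retreat, level the turner and go to the pre-pose for cover B.

Emit:
{"name": "move_arm", "arguments": {
  "plan": [
    [[0, -3, 40], [0, 0, 0], 0.1],
    [[0, 0, 50], [0, 0, 0], 0.1],
    [[0, -10, 0], [9.4, -0.9, 0], 0.1],
    [[-10, -32, 0], [9.4, -0.9, 0], 0.1],
    [[-10, -35, 0], [9.4, -0.9, 0], 0.1],
    [[-12, -35, 0], [9.4, -0.9, 0], 0.1],
    [[-12, -35, 0], [9.4, -0.9, 0], 0.1],
    [[-12, -35, 0], [9.4, -0.9, 0], 0.1],
    [[-12, -35, 0], [9.4, -0.9, 0], 0.1],
    [[-12, -35, 0], [9.4, -0.9, 0], 0.1]
  ]
}}

```text
clock: 32.98
eef_pos: [388.7, -127.6, 159.7]
tool_rot: [-2.94, -0.014, 3.041]
force: [0.6, -0.0, -2.8]
width: 17.8
gripper_force: 60.0
```

Emit:
{"name": "move_arm", "arguments": {
  "plan": [
    [[-15, -35, 0], [9.4, -0.9, 0], 0.1],
    [[0, 0, -10], [0, 0, 2.8], 0.1],
    [[0, 0, 0], [0, 0, 0], 0.1],
    [[0, 0, 0], [0, 0, 0], 0.1],
    [[0, 0, 0], [0, 0, 0], 0.1]
  ]
}}

```text
clock: 33.6
eef_pos: [379.4, -147.8, 147.8]
tool_rot: [-3.059, -0.024, 3.098]
force: [0.4, -0.1, -1.3]
width: 17.6
gripper_force: 59.9
```

```bash
cat > chk.py <<'E'
from h import *
s=status.read_state();print(*[list(map(float,np.round(s[k],4))) for k in("qpos","eef_pos","tool_rot","force")])
p=s["eef_pos"];Rt=R.from_euler('xyz',s["tool_rot"]).as_matrix()
print("tip",(p+Rt@[-150,0,76-0.]).round(1) , "tilt corr deg",np.degrees((R.from_euler('xyz',[np.pi,0,s["tool_rot"][2]])*R.from_matrix(Rt).inv()).as_rotvec()).round(2))
for z in whites(cams.get_image("top")):print(z)
E
python3 chk.py
```

```text
[0.621, 0.4436, -0.5398, 2.2176, 0.542, 0.6262, 1.1949] [379.4458, -147.7978, 147.8419] [-3.0586, -0.0239, 3.0984] [0.3824, -0.06, -1.2897]
tip [ 527.2 -160.5   68.5] tilt corr deg [ 4.69 -1.57 -0.06]
(471, -455, 91, 67, 84, 0.79, (471, 263, 31, 26))
(477, -292, 95, 67, -88, 0.81, (414, 260, 33, 24))
(552, -179, 102, 91, 0, 0.72, (376, 228, 32, 35))
(586, 59, 90, 61, 84, 0.92, (295, 220, 32, 24))
(698, -298, 51, 49, -88, 0.76, (423, 190, 18, 17))
```

Emit:
{"name": "move_arm", "arguments": {
  "plan": [
    [[-5, -21, -10], [4.7, -1.6, -0.5], 0.1],
    [[0, 0, -15], [0, 0, 0], 0.1],
    [[0, 0, 0], [0, 0, 0], 0.1],
    [[0, 0, 0], [0, 0, 0], 0.1]
  ]
}}

```text
clock: 34.15
eef_pos: [374.5, -169.6, 123.1]
tool_rot: [3.141, 0.0, 3.089]
force: [-0.2, -0.2, -2.4]
width: 18.2
gripper_force: 59.9
```

```bash
python3 chk.py | head -2
```

```text
[0.7572, 0.5005, -0.5554, 2.2306, 0.518, 0.5352, 1.3209] [374.5158, -169.6321, 123.099] [3.1411, 0.0003, 3.0888] [-0.1948, -0.237, -2.37]
tip [ 524.3 -177.5   47.1] tilt corr deg [-0.03  0.02 -0.  ]
```

Emit:
{"name": "move_arm", "arguments": {
  "plan": [
    [[0, 1, -25], [0, 0, 0], 0.1],
    [[0, 0, -14], [0, 0, 0], 0.1],
    [[0, 0, 0], [0, 0, 0], 0.1],
    [[10, -0.5, 0], [0, 0, 0], 0.1],
    [[12, -0.7, 0], [0, 0, 0], 0.1],
    [[12, -0.7, 0], [0, 0, 0], 0.1],
    [[12, -0.7, 0], [0, 0, 0], 0.1],
    [[12, -0.7, 0], [0, 0, 0], 0.1],
    [[12, -0.7, 0], [0, 0, 0], 0.1]
  ]
}}

```text
clock: 35.33
eef_pos: [444.5, -173.9, 83.6]
tool_rot: [3.141, -0.0, 3.086]
force: [-0.1, -0.1, -1.9]
width: 18.3
gripper_force: 60.0
```

Emit:
{"name": "move_arm", "arguments": {
  "plan": [
    [[12, -0.6, 0], [0, 0, 0], 0.1],
    [[3, 0, 0], [0, 0, 0], 0.1],
    [[0, 0, 0], [0, 0, 0], 0.1],
    [[0, 0, 10], [0, 0, 0], 0.1],
    [[0, 0, 20], [0, 0, 0], 0.1],
    [[0, 0, 30], [0, 0, 0], 0.1],
    [[0, 0, 20], [0, 0, 0], 0.1],
    [[0, 0, 0], [0, 0, 0], 0.1],
    [[0, 0, 0], [0, 0, 0], 0.1]
  ]
}}

```text
clock: 36.45
eef_pos: [457.7, -174.5, 163.2]
tool_rot: [3.141, -0.002, 3.085]
force: [0.4, 0.1, -2.9]
width: 17.7
gripper_force: 59.9
```

```bash
python3 chk.py|head -2; python3 -c "
from h import *
for z in whites(cams.get_image('top'),z=102):print(z)"
```

```text
[0.7286, 0.5305, -0.6103, 1.9931, 0.4383, 0.7515, 1.3699] [457.7237, -174.5239, 163.2315] [3.1411, -0.0016, 3.0854] [0.4166, 0.0703, -2.8756]
tip [ 607.4 -182.9   87. ] tilt corr deg [-0.03 -0.09  0.  ]
(357, -447, 96, 54, -84, 0.4, (474, 303, 36, 21))
(460, -431, 86, 64, 84, 0.79, (471, 263, 31, 26))
(566, -179, 90, 74, -89, 0.46, (379, 222, 33, 27))
(569, 56, 85, 58, 84, 0.92, (295, 220, 32, 24))
(676, -282, 48, 47, 90, 0.77, (423, 190, 18, 17))
```

Emit:
{"name": "move_arm", "arguments": {
  "plan": [
    [[0.3, 6.4, -0.3], [-5, 0.3, 0], 0.1],
    [[0.3, 6.4, -1], [-5, 0.3, 0], 0.1],
    [[0.3, 6.2, -1.6], [-5, 0.3, 0], 0.1],
    [[0.3, 6.2, -1.7], [-5, 0.3, 0], 0.1],
    [[0.6, 11.7, -5.5], [-9.99, 0.52, 0], 0.1],
    [[0.6, 10.6, -7.4], [-9.99, 0.52, 0], 0.1],
    [[0.5, 9.1, -9.1], [-9.99, 0.52, 0], 0.1],
    [[0.4, 7.4, -10.6], [-9.99, 0.52, 0], 0.1],
    [[0.3, 5.5, -11.7], [-9.99, 0.52, 0], 0.1],
    [[0.2, 3.3, -12.5], [-9.99, 0.52, 0], 0.1]
  ]
}}

```text
clock: 37.8
eef_pos: [463.2, -99.2, 99.7]
tool_rot: [-1.744, 0.003, 3.09]
force: [1.3, 0.2, -2.8]
width: 17.8
gripper_force: 60.1
```

Emit:
{"name": "move_arm", "arguments": {
  "plan": [
    [[0, 0, 0], [0, 0, 0], 0.1],
    [[0, 0, 0], [0, 0, 0], 0.1]
  ]
}}

```text
clock: 38.05
eef_pos: [462.9, -102.0, 103.3]
tool_rot: [-1.747, 0.004, 3.086]
force: [-0.4, -0.4, -1.7]
width: 18.0
gripper_force: 60.1
```

```bash
cat > chk2.py <<'E'
from h import *
s=status.read_state();print(*[list(map(float,np.round(s[k],4))) for k in("qpos","eef_pos","tool_rot","force")])
Rt=R.from_euler('xyz',s["tool_rot"]).as_matrix()
d=-Rt[:,0];roll=np.degrees(np.arctan2(Rt[:,1]@[0,0,1],-Rt[:,2]@[0,0,1]));print("axis",d.round(3),"roll",roll.round(1),"blade",(s["eef_pos"]+d*113+Rt[:,2]*74).round(1))
E
python3 chk2.py
```

```text
[-0.5207, 1.1796, -0.0425, 1.8774, 0.974, 1.4748, 0.0448] [462.8625, -101.9531, 103.3023] [-1.7469, 0.004, 3.0859] [-0.3735, -0.439, -1.6893]
axis [ 0.998 -0.056  0.004] roll -79.9 blade [ 571.7 -181.    90.8]
```

Emit:
{"name": "move_arm", "arguments": {
  "plan": [
    [[0, 0, -15], [0, 0, 0], 0.1],
    [[0, 0, -12], [0, 0, 0], 0.1],
    [[0, 0, -6], [0, 0, 0], 0.1],
    [[0, 0, -4], [0, 0, 0], 0.1],
    [[0, 0, 0], [0, 0, 0], 0.1],
    [[0.3, 5, 0], [-2.5, 0.1, 0], 0.1],
    [[0.3, 6, 0], [-2.5, 0.1, 0], 0.1],
    [[0.4, 8, 1], [0, 0, 0], 0.1],
    [[0.5, 10, 2], [0, 0, 0], 0.1],
    [[0.5, 10, 2], [0, 0, 0], 0.1]
  ]
}}

```text
clock: 39.3
eef_pos: [464.6, -61.7, 70.6]
tool_rot: [-1.658, 0.005, 3.087]
force: [-0.3, 0.1, -1.5]
width: 17.9
gripper_force: 60.2
```

Emit:
{"name": "move_arm", "arguments": {
  "plan": [
    [[0, 0, 0], [0, 0, 0], 0.1],
    [[0, 0, 0], [0, 0, 0], 0.1],
    [[0, -3, 40], [0, 0, 0], 0.1],
    [[0, 0, 50], [0, 0, 0], 0.1],
    [[0, 0, 10], [0, 0, 0], 0.1]
  ]
}}

```text
clock: 39.92
eef_pos: [464.7, -66.3, 172.9]
tool_rot: [-1.658, 0.007, 3.085]
force: [0.8, -0.5, -2.0]
width: 17.8
gripper_force: 60.2
```

```bash
python3 chk2.py; python3 - <<'E'
from h import *
for z in whites(cams.get_image("top"),z=9):print(z)
sc=cams.get_image("scene")
for P in([575,-118,9],[575,60,9]):
    u,v=proj("scene",[P])[0].astype(int);print(u,v)
cv2.imwrite("pics/p9.png",cv2.resize(sc[190:330,190:390],(800,560)))
E
```

```text
[-0.5833, 1.117, -0.0359, 1.8436, 0.9165, 1.6199, 0.1169] [464.6723, -66.2794, 172.9495] [-1.6577, 0.0072, 3.0852] [0.793, -0.5024, -1.9971]
axis [ 0.998 -0.056  0.007] roll -85.0 blade [ 573.4 -146.3  167.3]
(375, -334, 176, 119, -84, 0.62, (412, 289, 64, 42))
(368, 27, 198, 140, -80, 0.48, (284, 286, 72, 48))
(472, -458, 91, 68, 84, 0.79, (471, 263, 31, 26))
(484, -297, 89, 59, -89, 0.97, (416, 260, 31, 21))
(446, 450, 266, 151, -5, 0.38, (148, 234, 60, 89))
(579, -115, 86, 75, -88, 0.72, (355, 224, 30, 26))
(602, -442, 137, 58, -83, 0.51, (457, 223, 45, 21))
(589, 60, 90, 61, 84, 0.92, (295, 220, 32, 24))
(583, 507, 138, 64, 81, 0.44, (139, 216, 47, 24))
(703, -300, 52, 47, -88, 0.8, (423, 190, 18, 16))
(725, -393, 88, 36, 17, 0.45, (456, 178, 14, 28))
276 266
345 288
```

Emit:
{"name": "move_arm", "arguments": {
  "plan": [
    [[0, -10, 0], [8, -0.4, 0], 0.1],
    [[-10, -15, 0], [8, -0.4, 0], 0.1],
    [[-16, -20, 0], [8, -0.4, 0], 0.1],
    [[-16, -20, 0], [8, -0.4, 0], 0.1],
    [[-16, -20, 0], [8, -0.4, 0], 0.1],
    [[-16, -20, 0], [8, -0.4, 0], 0.1],
    [[-16, -20, 0], [8, -0.4, 0], 0.1],
    [[-16, -20, 0], [8, -0.4, 0], 0.1],
    [[-16, -20, 0], [8, -0.4, 0], 0.1],
    [[-16, -20, 0], [8, -0.4, 0], 0.1]
  ]
}}

```text
clock: 41.28
eef_pos: [330.1, -241.1, 167.8]
tool_rot: [-2.996, -0.02, 3.083]
force: [0.0, -0.7, -1.7]
width: 17.8
gripper_force: 60.0
```

Emit:
{"name": "move_arm", "arguments": {
  "plan": [
    [[-16, -20, 0], [5, -0.3, 2], 0.1],
    [[-16, -20, 0], [0, 0, 2.2], 0.1],
    [[-12, -7, 0], [0, 0, 0], 0.1],
    [[0, 0, 0], [0, 0, 0], 0.1],
    [[0, 0, 0], [0, 0, 0], 0.1]
  ]
}}

```text
clock: 41.9
eef_pos: [288.5, -286.4, 168.4]
tool_rot: [-3.08, -0.016, -3.122]
force: [0.6, -1.3, -2.0]
width: 17.9
gripper_force: 60.0
```

```bash
python3 chk.py
```

```text
[1.0209, 0.376, -0.4763, 2.2236, 0.4152, 0.5992, 1.8199] [288.5235, -286.4465, 168.4352] [-3.0795, -0.016, -3.1217] [0.6238, -1.2702, -1.9981]
tip [ 437.4 -288.2   90.2] tilt corr deg [ 3.57 -0.85 -0.03]
(471, -455, 91, 67, 84, 0.79, (471, 263, 31, 26))
(434, -380, 261, 155, 89, 0.34, (416, 260, 90, 57))
(582, -116, 90, 62, 87, 0.92, (355, 224, 32, 22))
(586, 59, 90, 61, 84, 0.92, (295, 220, 32, 24))
(698, -298, 51, 49, -88, 0.77, (423, 190, 18, 17))
```

Emit:
{"name": "move_arm", "arguments": {
  "plan": [
    [[-4, -12, -20], [3.6, -0.8, 0], 0.1],
    [[0, 0, -25], [0, 0, 0], 0.1],
    [[0, 0, 0], [0, 0, 0], 0.1],
    [[0, 0, 0], [0, 0, 0], 0.1]
  ]
}}

```text
clock: 42.45
eef_pos: [284.7, -299.0, 124.1]
tool_rot: [-3.141, -0.0, -3.121]
force: [-0.3, -0.1, -2.2]
width: 17.8
gripper_force: 60.0
```

```bash
python3 chk.py
```

```text
[1.0708, 0.4835, -0.4549, 2.2271, 0.43, 0.5137, 1.8735] [284.7163, -298.9865, 124.1368] [-3.1412, -0.0005, -3.1209] [-0.2725, -0.1079, -2.18]
tip [ 434.6 -295.9   48.1] tilt corr deg [ 0.02 -0.03 -0.  ]
(472, -454, 92, 67, 82, 0.79, (470, 263, 32, 26))
(482, -294, 89, 59, -89, 0.97, (416, 260, 31, 21))
(582, -116, 90, 62, 87, 0.92, (355, 224, 32, 22))
(586, 59, 90, 61, 84, 0.92, (295, 220, 32, 24))
(699, -298, 51, 50, 90, 0.77, (423, 190, 18, 17))
```

Emit:
{"name": "move_arm", "arguments": {
  "plan": [
    [[0, 1, -25], [0, 0, 0], 0.1],
    [[0, 0, -15], [0, 0, 0], 0.1],
    [[0, 0, 0], [0, 0, 0], 0.1],
    [[10, 0.2, 0], [0, 0, 0], 0.1],
    [[12, 0.2, 0], [0, 0, 0], 0.1],
    [[12, 0.2, 0], [0, 0, 0], 0.1],
    [[12, 0.2, 0], [0, 0, 0], 0.1],
    [[12, 0.2, 0], [0, 0, 0], 0.1],
    [[12, 0.2, 0], [0, 0, 0], 0.1],
    [[12, 0.2, 0], [0, 0, 0], 0.1]
  ]
}}

```text
clock: 43.75
eef_pos: [366.4, -297.1, 83.5]
tool_rot: [3.142, -0.001, -3.123]
force: [-0.3, -1.2, -2.3]
width: 17.9
gripper_force: 60.0
```

Emit:
{"name": "move_arm", "arguments": {
  "plan": [
    [[3, 0, 0], [0, 0, 0], 0.1],
    [[0, 0, 0], [0, 0, 0], 0.1],
    [[0, 0, 10], [0, 0, 0], 0.1],
    [[0, 0, 20], [0, 0, 0], 0.1],
    [[0, 0, 30], [0, 0, 0], 0.1],
    [[0, 0, 20], [0, 0, 0], 0.1],
    [[0, 0, 0], [0, 0, 0], 0.1],
    [[0, 0, 0], [0, 0, 0], 0.1]
  ]
}}

```text
clock: 44.75
eef_pos: [367.7, -297.1, 163.1]
tool_rot: [3.141, -0.002, -3.124]
force: [-0.6, -0.3, -2.0]
width: 17.7
gripper_force: 59.9
```

```bash
python3 chk2.py; python3 -c "
from h import *
for z in whites(cams.get_image('top'),z=102):print(z)"
```

```text
[0.9709, 0.4874, -0.4963, 2.0379, 0.3544, 0.7012, 1.8374] [367.7153, -297.0702, 163.1418] [3.1412, -0.0023, -3.1236] [-0.561, -0.2765, -1.9981]
axis [ 1.     0.018 -0.002] roll 0.0 blade [ 480.5 -295.    88.9]
(480, -433, 87, 29, 77, 0.66, (471, 263, 31, 14))
(565, -110, 85, 58, 87, 0.92, (355, 224, 32, 22))
(569, 56, 85, 58, 84, 0.92, (295, 220, 32, 24))
(676, -282, 48, 47, 90, 0.77, (423, 190, 18, 17))
```

Emit:
{"name": "move_arm", "arguments": {
  "plan": [
    [[6, 0, 0], [0, 0, 0], 0.1],
    [[12, 0, 0], [0, 0, 0], 0.1],
    [[16, 0, 0], [0, 0, 0], 0.1],
    [[16, 0, 0], [0, 0, 0], 0.1],
    [[14, 0, 0], [0, 0, 0], 0.1],
    [[10, 0, 0], [0, 0, 0], 0.1],
    [[6, 0, 0], [0, 0, 0], 0.1],
    [[0, 0, 0], [0, 0, 0], 0.1],
    [[0, 0, 0], [0, 0, 0], 0.1]
  ]
}}

```text
clock: 45.92
eef_pos: [448.0, -297.3, 163.5]
tool_rot: [-3.142, -0.002, -3.124]
force: [0.2, -0.8, -2.2]
width: 17.7
gripper_force: 59.9
```

```bash
python3 chk2.py; python3 -c "
from h import *
for z in whites(cams.get_image('top'),z=102):print(z)
for z in whites(cams.get_image('scene'),z=102,n='scene'):print(z)"
```

```text
[0.8549, 0.5676, -0.4833, 1.8716, 0.3603, 0.791, 1.7678] [447.9922, -297.2941, 163.494] [-3.1415, -0.002, -3.1235] [0.2139, -0.772, -2.1718]
axis [ 1.     0.018 -0.002] roll -0.0 blade [ 560.8 -295.3   89.3]
(307, -351, 234, 49, -10, 0.61, (444, 287, 22, 87))
(565, -110, 85, 58, 87, 0.92, (355, 224, 32, 22))
(569, 56, 85, 58, 84, 0.92, (295, 220, 32, 24))
(676, -282, 48, 47, 90, 0.77, (423, 190, 18, 17))
(682, 93, 81, 63, 84, 0.84, (320, 278, 47, 33))
(677, -66, 82, 64, 87, 0.82, (252, 256, 45, 30))
(499, 62, 191, 102, 90, 0.4, (323, 221, 77, 41))
(366, -34, 140, 97, -66, 0.35, (315, 187, 58, 23))
(598, -503, 194, 80, 25, 0.14, (121, 181, 35, 46))
```

```bash
python3 - <<'E'
from h import *
sc=cams.get_image("scene");im=cams.get_image("top")
for P in([561,-288,102],[482,-294,21]):
    for n,I in(("scene",sc),("top",im)):
        u,v=proj(n,[P])[0].astype(int);print(n,u,v,I[v-8:v+9:4,u-16:u+17:8].min(2).tolist())
for z in whites(sc,z=102,n='scene',thr=120):print(z)
E
```

```text
scene 214 215 [[122, 66, 71, 142, 101], [233, 238, 244, 226, 106], [242, 255, 154, 230, 247], [244, 201, 156, 250, 171], [241, 243, 250, 242, 27]]
top 433 237 [[28, 246, 246, 246, 246], [29, 245, 226, 230, 246], [18, 246, 196, 215, 246], [22, 246, 194, 205, 246], [22, 245, 243, 244, 246]]
scene 232 223 [[250, 242, 255, 108, 112], [213, 242, 48, 114, 108], [155, 244, 33, 33, 44], [245, 108, 35, 31, 33], [37, 27, 30, 44, 41]]
top 430 269 [[28, 30, 19, 38, 30], [29, 29, 30, 28, 32], [30, 30, 110, 68, 26], [28, 29, 64, 24, 20], [28, 28, 18, 18, 13]]
(683, 93, 83, 66, 85, 0.84, (320, 278, 47, 33))
(677, -66, 85, 66, 87, 0.82, (252, 256, 46, 31))
```

Emit:
{"name": "move_arm", "arguments": {
  "plan": [
    [[-0.1, 6.4, -0.3], [-5, -0.1, 0], 0.1],
    [[-0.1, 6.4, -1], [-5, -0.1, 0], 0.1],
    [[-0.1, 6.2, -1.6], [-5, -0.1, 0], 0.1],
    [[-0.1, 6.2, -1.7], [-5, -0.1, 0], 0.1],
    [[-0.2, 11.7, -5.5], [-10, -0.18, 0], 0.1],
    [[-0.2, 10.6, -7.4], [-10, -0.18, 0], 0.1],
    [[-0.2, 9.1, -9.1], [-10, -0.18, 0], 0.1],
    [[-0.1, 7.4, -10.6], [-10, -0.18, 0], 0.1],
    [[-0.1, 5.5, -11.7], [-10, -0.18, 0], 0.1],
    [[-0.1, 3.3, -12.5], [-10, -0.18, 0], 0.1]
  ]
}}

```text
clock: 47.38
eef_pos: [446.4, -226.5, 99.5]
tool_rot: [-1.817, -0.002, -3.133]
force: [0.2, -0.4, -2.2]
width: 18.1
gripper_force: 60.1
```

Emit:
{"name": "move_arm", "arguments": {
  "plan": [
    [[0, 0, 0], [0, 0, 0], 0.1],
    [[0, 0, 0], [0, 0, 0], 0.1]
  ]
}}

```text
clock: 47.62
eef_pos: [444.9, -229.8, 103.2]
tool_rot: [-1.819, -0.002, -3.139]
force: [-0.5, -0.3, -0.4]
width: 17.7
gripper_force: 60.1
```

```bash
python3 chk2.py
```

```text
[-0.4854, 1.1518, 0.2018, 2.131, 1.2038, 1.1023, -0.056] [444.9183, -229.794, 103.2076] [-1.8189, -0.0022, -3.1386] [-0.4531, -0.2505, -0.4199]
axis [ 1.     0.003 -0.002] roll -75.8 blade [ 558.1 -301.2   84.8]
```

Emit:
{"name": "move_arm", "arguments": {
  "plan": [
    [[1, 3, -5], [-4.2, 0, 0.8], 0.1],
    [[0, 0, -12], [0, 0, 0], 0.1],
    [[0, 0, -12], [0, 0, 0], 0.1],
    [[0, 0, -6], [0, 0, 0], 0.1],
    [[0, 0, -3], [0, 0, 0], 0.1],
    [[0, 0, 0], [0, 0, 0], 0.1],
    [[0, 0, 0], [0, 0, 0], 0.1]
  ]
}}

```text
clock: 48.5
eef_pos: [445.6, -226.3, 64.0]
tool_rot: [-1.743, -0.005, -3.124]
force: [0.3, -1.6, -1.9]
width: 17.6
gripper_force: 60.1
```

```bash
python3 chk2.py
```

```text
[-0.5148, 1.2908, 0.2037, 2.0721, 1.1889, 1.1332, -0.1194] [445.572, -226.2783, 63.9719] [-1.7434, -0.0051, -3.1239] [0.3031, -1.6176, -1.8658]
axis [ 1.     0.018 -0.005] roll -80.1 blade [ 559.8 -297.2   50.7]
```

Emit:
{"name": "move_arm", "arguments": {
  "plan": [
    [[0, 5, 1], [-2.5, 0, 0], 0.1],
    [[0, 6, 0], [-2.5, 0, 0], 0.1],
    [[0, 8, 1], [0, 0, 0], 0.1],
    [[0, 10, 2], [0, 0, 0], 0.1],
    [[0, 10, 2], [0, 0, 0], 0.1],
    [[0, 0, 0], [0, 0, 0], 0.1],
    [[0, 0, 0], [0, 0, 0], 0.1],
    [[0, -3, 40], [0, 0, 0], 0.1],
    [[0, 0, 50], [0, 0, 0], 0.1],
    [[0, 0, 20], [0, 0, 0], 0.1]
  ]
}}

```text
clock: 49.75
eef_pos: [444.9, -191.2, 182.5]
tool_rot: [-1.655, -0.005, -3.126]
force: [0.3, 0.1, -2.3]
width: 17.9
gripper_force: 60.2
```

```bash
python3 chk2.py; python3 - <<'E'
from h import *
for z in whites(cams.get_image("top"),z=9):print(z)
sc=cams.get_image("scene")
cv2.imwrite("pics/p10.png",cv2.resize(sc[200:340,180:400],(800,510),interpolation=cv2.INTER_CUBIC))
E
```

```text
[-0.5919, 1.1102, 0.2149, 2.1154, 1.0933, 1.2817, 0.0279] [444.9423, -191.1956, 182.5197] [-1.6551, -0.005, -3.1263] [0.2687, 0.0912, -2.2515]
axis [ 1.     0.015 -0.005] roll -85.2 blade [ 559.  -263.2  175.7]
(363, 25, 172, 151, -58, 0.36, (284, 296, 73, 48))
(375, -335, 179, 121, -83, 0.6, (412, 289, 65, 42))
(466, 95, 117, 15, -88, 0.79, (277, 270, 41, 6))
(369, 479, 183, 87, 44, 0.51, (148, 270, 47, 54))
(472, -458, 91, 68, 84, 0.79, (471, 263, 31, 26))
(567, -233, 91, 69, -88, 0.81, (394, 230, 32, 24))
(584, -117, 90, 61, 87, 0.92, (355, 224, 31, 22))
(601, -442, 136, 58, -84, 0.46, (457, 223, 45, 21))
(589, 60, 90, 61, 84, 0.92, (295, 220, 32, 24))
(583, 506, 133, 65, 81, 0.43, (141, 216, 44, 24))
(703, -300, 52, 47, -88, 0.8, (423, 190, 18, 16))
```

View pics/p10.png

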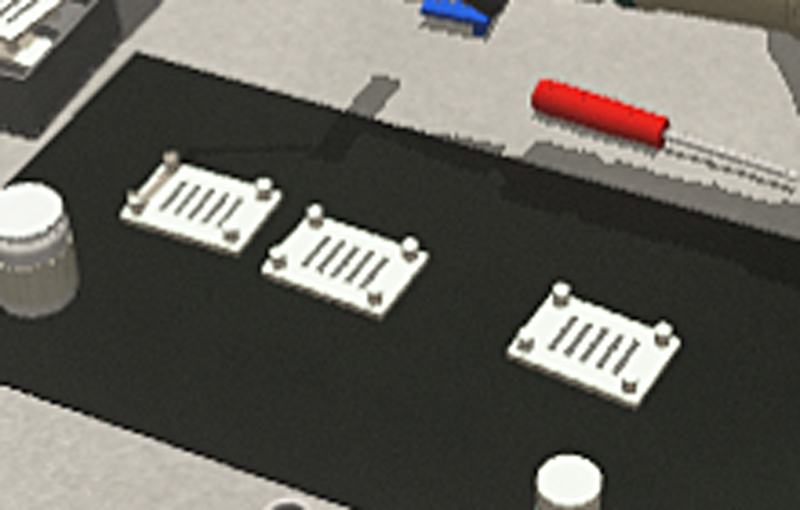

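All three whole covers lie feet up and apart, at crop (200,205), (345,262) and (595,345). Now I take the turner home.

Emit:
{"name": "move_arm", "arguments": {
  "plan": [
    [[0, 5, 4], [8, 0.1, 0], 0.1],
    [[0, 15, 4], [8, 0.1, 0], 0.1],
    [[0, 20, 4], [8, 0.1, 0], 0.1],
    [[0, 20, 4], [8, 0.1, 0], 0.1],
    [[0, 20, 4], [8, 0.1, 0], 0.1],
    [[0, 20, 0], [8, 0.1, 0], 0.1],
    [[0, 20, 0], [8, 0.1, 0], 0.1],
    [[0, 20, 0], [8, 0.1, 0], 0.1],
    [[0, 20, 0], [8, 0.1, 0], 0.1],
    [[0, 20, 0], [8, 0.1, 0], 0.1]
  ]
}}

```text
clock: 51.1
eef_pos: [444.6, -10.1, 199.0]
tool_rot: [-3.057, 0.001, -3.123]
force: [0.5, 0.6, -2.1]
width: 17.8
gripper_force: 60.0
```

Emit:
{"name": "move_arm", "arguments": {
  "plan": [
    [[0, 30, 0], [5, 0, 2], 0.1],
    [[0, 45, 0], [0, 0, 0], 0.1],
    [[0, 50, 0], [0, 0, 0], 0.1],
    [[0, 50, 0], [0, 0, 0], 0.1],
    [[0, 50, 0], [0, 0, 0], 0.1],
    [[0, 50, 0], [0, 0, 0], 0.1],
    [[-4, 50, 0], [0, 0, 0], 0.1],
    [[-4, 50, 0], [0, 0, 0], 0.1],
    [[-4, 50, 0], [0, 0, 0], 0.1],
    [[-4, 40, 0], [0, 0, 0], 0.1]
  ]
}}

```text
clock: 52.35
eef_pos: [428.5, 455.4, 197.4]
tool_rot: [-3.137, 0.003, -3.088]
force: [-0.0, -0.2, -2.9]
width: 18.0
gripper_force: 60.0
```

Emit:
{"name": "move_arm", "arguments": {
  "plan": [
    [[0, 20, 0], [0, 0, 0], 0.1],
    [[0, 0, 0], [0, 0, 0], 0.1],
    [[0, 0, 0], [0, 0, 0], 0.1]
  ]
}}

```text
clock: 52.72
eef_pos: [429.8, 472.5, 198.2]
tool_rot: [-3.136, 0.005, -3.089]
force: [0.0, -0.2, -2.0]
width: 17.7
gripper_force: 60.0
```

```bash
python3 chk.py
```

```text
[-0.6795, 0.6419, -0.3393, 1.5575, 0.25, 0.9856, 0.5281] [429.8061, 472.4535, 198.2153] [-3.1364, 0.005, -3.0889] [0.0143, -0.2008, -1.965]
tip [580. 480. 123.] tilt corr deg [0.28 0.3  0.  ]
(570, -230, 88, 60, -90, 0.95, (394, 230, 31, 21))
(582, -116, 90, 62, 87, 0.92, (355, 224, 32, 22))
(586, 59, 90, 61, 84, 0.92, (295, 220, 32, 24))
(698, -298, 51, 49, -88, 0.77, (423, 190, 18, 17))
```

Emit:
{"name": "move_arm", "arguments": {
  "plan": [
    [[-0.7, -3.6, -30], [0.3, 0.3, 0], 0.1],
    [[0, 0, -40], [0, 0, 0], 0.1],
    [[0, 0, -28], [0, 0, 0], 0.1],
    [[0, 0, 0], [0, 0, 0], 0.1],
    [[0, 0, 0], [0, 0, 0], 0.1]
  ]
}}

```text
clock: 53.4
eef_pos: [429.8, 471.3, 102.9]
tool_rot: [3.136, 0.003, -3.088]
force: [0.3, 0.9, -2.9]
width: 17.6
gripper_force: 60.0
```

```bash
python3 chk.py|head -2
```

```text
[-0.6908, 0.7479, -0.3089, 1.6499, 0.2958, 0.7841, 0.4922] [429.8094, 471.3092, 102.9113] [3.1365, 0.0031, -3.0883] [0.2973, 0.9436, -2.8672]
tip [579.8 479.7  27.4] tilt corr deg [-0.3   0.16 -0.  ]
```

Emit:
{"name": "move_arm", "arguments": {
  "plan": [
    [[-0.7, -2.4, -10], [-0.3, 0.2, 0], 0.1],
    [[0, 0, -8], [0, 0, 0], 0.1],
    [[0, 0, -4], [0, 0, 0], 0.1],
    [[0, 0, -1], [0, 0, 0], 0.1],
    [[0, 0, 0], [0, 0, 0], 0.1],
    [[0, 0, 0], [0, 0, 0], 0.1]
  ]
}}

```text
clock: 54.2
eef_pos: [428.1, 468.9, 78.8]
tool_rot: [-3.141, -0.002, -3.087]
force: [-1.7, -0.8, 0.3]
width: 17.9
gripper_force: 60.2
```

```bash
python3 chk.py|head -2
```

```text
[-0.6971, 0.7792, -0.2981, 1.6645, 0.3076, 0.7465, 0.4832] [428.1109, 468.8544, 78.7704] [-3.1406, -0.002, -3.0872] [-1.6716, -0.8396, 0.2722]
tip [577.7 476.9   2.5] tilt corr deg [ 0.06 -0.11 -0.  ]
```

Emit:
{"name": "move_arm", "arguments": {
  "plan": [
    [[0, 0, 0], [0, 0, 0], 0.3],
    [[0, 0, 0], [0, 0, 0], 0.6],
    [[0, 0, 0], [0, 0, 0], 1],
    [[0, 0, 0], [0, 0, 0], 1],
    [[0, 0, 20], [0, 0, 0], 1],
    [[0, 0, 40], [0, 0, 0], 1],
    [[0, 0, 50], [0, 0, 0], 1],
    [[0, -20, 50], [0, 0, 0], 1],
    [[0, -50, 10], [0, 0, 0], 0],
    [[0, -50, 0], [0, 0, 0], 0]
  ]
}}

```text
clock: 55.5
eef_pos: [428.7, 348.3, 250.1]
tool_rot: [3.141, 0.001, -3.086]
force: [0.5, 0.7, 0.2]
width: 51.7
gripper_force: 0.0
```

Emit:
{"name": "move_arm", "arguments": {
  "plan": [
    [[0, -50, 0], [0, 0, 0], 0],
    [[0, -50, 0], [0, 0, 0], 0],
    [[0, 0, 0], [0, 0, 0], 0],
    [[0, 0, 0], [0, 0, 0], 0]
  ]
}}

```text
clock: 56.0
eef_pos: [428.4, 249.6, 249.0]
tool_rot: [3.141, -0.001, -3.087]
force: [-0.3, 0.7, -1.0]
width: -0.2
gripper_force: 0.0
```

```bash
python3 - <<'E'
from h import *
s=status.read_state();print(s["eef_pos"],s["tool_rot"],s["width"])
im=cams.get_image("top");sc=cams.get_image("scene")
def cen(I,box,t):
    x0,y0,x1,y1=box;m=(I[y0:y1,x0:x1].max(2)<t).astype(np.uint8)
    m=cv2.morphologyEx(m,cv2.MORPH_OPEN,np.ones((3,3)))
    for c in cv2.findContours(m,cv2.RETR_EXTERNAL,cv2.CHAIN_APPROX_NONE)[0]:
        (x,y),r=cv2.minEnclosingCircle(c);print(round(x+x0,1),round(y+y0,1),round(r,1),cv2.contourArea(c))
print("top");cen(im,(225,183,248,207),45);print("scene");cen(sc,(424,298,452,325),45)
m=(im.max(2)<60).astype(np.uint8);M=np.zeros_like(m);M[240:306,148:168]=m[240:306,148:168]
c=max(cv2.findContours(M,0,1)[0],key=cv2.contourArea);w=onz("top",c.reshape(-1,2),107)[:,:2].astype(np.float32);print("handle",cv2.minAreaRect(w))
a=np.hstack([cv2.resize(im[170:320,140:260],(400,500)),cv2.resize(sc[240:370,420:570],(400,500))]);cv2.imwrite("pics/p11.png",a)
E
```

```text
[428.44137945 249.6022598  249.03629539] [ 3.14139824e+00 -1.01932088e-03 -3.08728320e+00] -0.17093292848669994
top
232.0 194.3 3.8 28.0
scene
425.0 320.0 1.4 4.0
425.5 309.0 2.5 8.5
437.0 310.5 7.5 146.5
424.5 304.0 1.1 2.0
434.5 298.5 1.6 3.0
425.5 299.5 2.1 5.5
handle ((418.710205078125, 464.0135192871094), (99.78825378417969, 16.889497756958008), 2.9057867527008057)
```

View pics/p11.png

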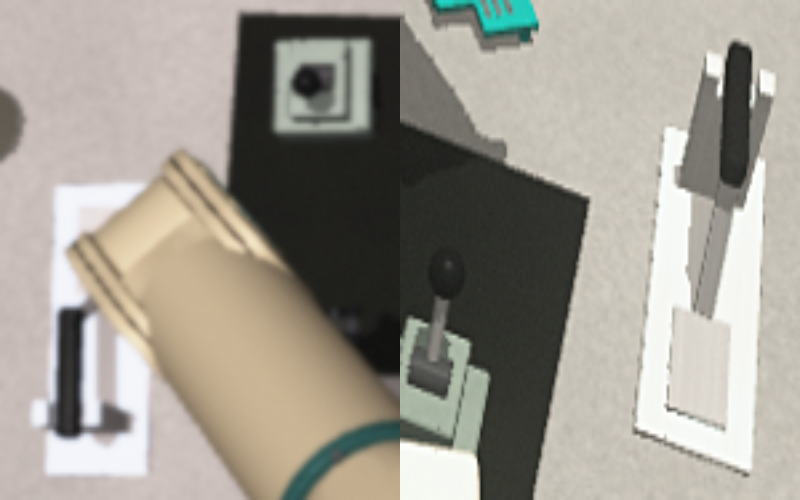

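```bash
python3 - <<'E'
from h import *
print(tri((232,194.3),(437,310.5)))
im=cams.get_image("top");m=((im[178:216,218:258].astype(int).min(2)>110)).astype(np.uint8)
c=max(cv2.findContours(m,0,1)[0],key=cv2.contourArea)+[218,178];w=onz("top",c.reshape(-1,2),43)[:,:2].astype(np.float32);print(cv2.minAreaRect(w))
E
```

```text
(array([666.62869124, 280.1319829 , 116.54425089]), np.float64(2.0189877101911105))
((684.2186279296875, 279.9696044921875), (82.25751495361328, 82.54845428466797), 1.4479750394821167)
```

Emit:
{"name": "move_arm", "arguments": {
  "plan": [
    [[40, 8, 0], [0, 0, 0], 0],
    [[45, 8, 0], [0, 0, 0], 0],
    [[45, 8, -10], [0, 0, 0], 0],
    [[46, 6, -30], [0, 0, 0], 0],
    [[0, 0, -40], [0, 0, 0], 0],
    [[0, 0, -40], [0, 0, 0], 0],
    [[0, 0, -30], [0, 0, 0], 0],
    [[0, 0, 0], [0, 0, 0], 0],
    [[0, 0, 0], [0, 0, 0], 0]
  ]
}}

```text
clock: 57.28
eef_pos: [604.8, 280.2, 99.7]
tool_rot: [3.141, -0.0, -3.086]
force: [0.9, -1.1, 1.1]
width: -0.0
gripper_force: 0.0
```

Emit:
{"name": "move_arm", "arguments": {
  "plan": [
    [[15, 0, 0], [0, 0, 0], 0],
    [[15, 0, 0], [0, 0, 0], 0],
    [[15, 0, 0], [0, 0, 0], 0],
    [[15, 0, 0], [0, 0, 0], 0],
    [[15, 0, 0], [0, 0, 0], 0],
    [[8, 0, 0], [0, 0, 0], 0],
    [[0, 0, 0], [0, 0, 0], 0]
  ]
}}

```text
clock: 58.15
eef_pos: [688.1, 279.0, 99.7]
tool_rot: [-3.141, -0.0, -3.088]
force: [-0.3, -0.5, -0.1]
width: -0.0
gripper_force: 0.0
```

Emit:
{"name": "move_arm", "arguments": {
  "plan": [
    [[4, 0, 0], [0, 0, 0], 0],
    [[3, 0, 0], [0, 0, 0], 0],
    [[0, 0, 0], [0, 0, 0], 0]
  ]
}}

```text
clock: 58.52
eef_pos: [694.2, 278.9, 98.6]
tool_rot: [-3.141, -0.002, -3.087]
force: [-0.8, 0.4, 0.4]
width: 0.1
gripper_force: 0.2
```

Emit:
{"name": "move_arm", "arguments": {
  "plan": [
    [[3, 0, 0], [0, 0, 0], 0],
    [[0, 0, 0], [0, 0, 0], 0]
  ]
}}

```text
clock: 58.78
eef_pos: [696.0, 279.0, 98.4]
tool_rot: [-3.14, -0.004, -3.087]
force: [-4.6, 0.2, 1.0]
width: -0.1
gripper_force: 2.2
```

```bash
python3 - <<'E'
from h import *
s=status.read_state();print(s["eef_pos"],s["force"])
sc=cams.get_image("scene")
for c0 in [(400,290,460,350)]:
    x0,y0,x1,y1=c0;m=(sc[y0:y1,x0:x1].max(2)<45).astype(np.uint8);m=cv2.morphologyEx(m,cv2.MORPH_OPEN,np.ones((5,5)))
    for c in cv2.findContours(m,0,1)[0]:
        (x,y),r=cv2.minEnclosingCircle(c);print(x+x0,y+y0,r,cv2.contourArea(c))
print("ball on:",proj("scene",[[713,280,116]]),"off",proj("scene",[[664,280,116.5]]))
E
```

```text
[695.99485777 278.95801684  98.37854825] [-4.59673273  0.17141581  0.95793955]
431.91176414489746 329.94117736816406 7.211983680725098 126.5
429.5 319.5 41.719398498535156 1709.5
ball on: [[430.22342689 327.12487632]] off [[436.73716922 309.56516247]]
```

Emit:
{"name": "move_arm", "arguments": {
  "plan": [
    [[-15, 0, 0], [0, 0, 0], 0],
    [[-40, 0, 10], [0, 0, 0], 0],
    [[-40, 0, 40], [0, 0, 0], 0],
    [[-40, 0, 50], [0, 0, 0], 0],
    [[-40, -40, 50], [0, 0, 0], 0],
    [[0, 0, 0], [0, 0, 0], 0],
    [[0, 0, 0], [0, 0, 0], 0]
  ]
}}

```text
clock: 59.7
eef_pos: [531.4, 245.7, 239.0]
tool_rot: [-3.141, 0.0, -3.088]
force: [0.2, -0.5, -0.8]
width: -0.3
gripper_force: 0.0
```

```bash
python3 - <<'E'
from h import *
sc=cams.get_image("scene");im=cams.get_image("top")
def cen(I,b,t,k):
    x0,y0,x1,y1=b;m=(I[y0:y1,x0:x1].max(2)<t).astype(np.uint8);m=cv2.morphologyEx(m,cv2.MORPH_OPEN,np.ones((k,k)))
    for c in cv2.findContours(m,0,1)[0]:
        (x,y),r=cv2.minEnclosingCircle(c);print(round(x+x0,1),round(y+y0,1),round(r,1),cv2.contourArea(c))
cen(sc,(415,310,450,345),45,5);print();cen(im,(222,170,250,205),45,3);print(proj("top",[[713,280,116]]))
for z in whites(im):print(z)
E
```

```text
429.5 332.0 6.0 52.0
422.5 311.0 7.6 40.0

235.5 177.5 13.7 131.5
[[232.73060464 178.53757081]]
(373, 328, 61, 52, 3, 0.42, (206, 291, 19, 22))
(406, -282, 68, 31, 62, 0.41, (417, 289, 19, 18))
(471, -455, 90, 67, 84, 0.79, (471, 263, 31, 26))
(569, -230, 89, 60, -88, 0.93, (394, 230, 31, 21))
(582, -116, 90, 61, 87, 0.92, (355, 224, 31, 22))
(586, 59, 89, 61, 84, 0.92, (295, 220, 32, 24))
(700, -298, 51, 46, -88, 0.8, (423, 190, 18, 16))
```

```bash
python3 -c "
from cell import ctrl
print(ctrl.finish_job())"
```

```text
the job is handed in; nothing more can be done
None
```

I handed the job in at about 60 s on the robot clock. By my last measurements, both broken covers are in the tub, all three whole covers lie feet up on the mat, the turner is home on its rest, and the switch lever is at its far stop; the hand-in returned no verdict.

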